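# Mount and load the sample plate, then bring its dot under the needle

### The arm

A 7-joint arm with a two-finger parallel gripper is mounted at the origin on the work surface. World frame = base frame: x ahead of the robot, y to its left, z up, the work surface at z = 0. Lengths are in mm, angles in degrees, forces in N, time in s.
With the tool pointing down it reaches from about 400 to 850 mm from the base axis. Payload 10.4 kg.
Tool frame: the origin (TCP) lies at the very end of the fingers, on their centre line; the grasp point (between the pads) lies 19 mm behind it; z points along the fingers, y is the direction in which the jaws open and shut (so a half turn about z gives the same grasp; the last joint's range is limited). The gripper opens to 85 mm and grips with 20 to 120 N. Pads are 22 mm wide; open, the fingers measure 114 mm over their backs; the gripper's body (76 mm by 85 mm) begins 54 mm behind the grasp point. The pads swing forward as they close: fully open they stand 13 mm farther back than shut.
Start: joints at [69.58, 19.034, -3.707, 83.658, 1.238, 77.344, -5.071], TCP at [204.796, -590.52, 197.338] pointing down, gripper open.
Joint ranges: [-148.97, 148.97], [-28.65, 121.19], [-84.17, 76.75], [9.2, 138.47], [-72.65, 252.65], [3.7, 117.97], [-149.18, 149.18]. Speed limits (degrees/s): [127.2, 127.2, 159.86, 159.86, 180, 180, 180].

### API

Orientations are given as a 3x3 rotation matrix whose columns are the frame's x, y, z axes.
In Python, from plant import monitor, capture, order gives the robot as it stands. The module is installed in compiled form; this text tells all that it offers.
- The arm moves only by the shell command python3 -m crank 'ROWS' [FORCE]. ROWS is JSON, a list that holds one entry, the list of rows, each a list of 7 numbers: the shift along the tool's x, y, z in units of 200 mm (1.0 is 200 mm), then the turn, a rotation vector about the tool's x, y, z in units of 6 degrees (1.0 is 6 degrees), then the closure, from 0 (fully open) to 1 (shut). A call has 1 to 10 rows; each row shifts and turns the commanded pose from where the row before left it, along the tool's axes as they then stand; what a row does not reach is not made up. A row lasts 1/10 s, in which the tool goes at most 50 mm and 8.59 degrees, less where a joint would pass 70% of its speed; a pose out of reach is approached as far as the arm can. A call with a number of a shift or a turn outside -1 to 1 is refused whole. A call with a gripper value outside its range is refused whole. The fingers move at their own pace and stop on an object; FORCE is the grip in N (left out, the last holds). Time passes only in rows, so rows that do not move let the fingers close. It gives the time, the measured TCP pose, the force and the opening at its end, in the units of the state.
- monitor.get_obs(): the state, without advancing time (a new reading comes with each control period).
- capture(name): name is "scene" or "top" or "wrist"; returns a dict with "frame" (480x640x3 uint8, blue, green, red), "z_map" (480x640 float32, mm along the optical axis (not along the pixel's ray), 0 where there is no reading), "mtx" (3x3 intrinsics, pixels), "world_to_cam" (4x4, takes a point from world to camera coordinates). Camera axes: x right, y up, looking along -z (the intrinsics and any distortion apply to the point x, -y, -z); pixel columns grow to the right and rows downward; lengths in mm; the calibration is good to about 2 mm. A picture is of the moment at which its call begins.
- order.finish_job(): hands the job in, once; it reports no verdict.
The state is a dict: "time": time; "joints": joint angles; "joint_velocities": joint speeds; "joint_efforts": joint torques, N m; "position": TCP position; "ee_rot": TCP orientation; "force": force on the tool from outside, world axes, zero at the start; "torque": the same for the moment, N m; "finger_gap": finger opening in mm.
Only numpy, scipy, OpenCV 4.12 (cv2) and the standard library are available. Lean on these libraries where they do the work, as an engineer would, in place of code of your own. Each camera call takes 0.05 s, during which the arm holds its last target. There are 200 camera calls.

### The job

First put the two used red-capped pots into the yellow discard tray. Then seat the blue plate on the three steel balls of the sliding stage, white tab towards the needle post, pushing it down past the two brass spring plungers until they pull it fully home, and only after that stand every blue-capped pot upright in a nest of its own on the plate. Last, slide the stage until the plate's red dot is right under the needle tip; keep off the needle and leave everything else on the bench where it is.

Things in the scene. Friction and masses are not known exactly. Their poses are not given: they have to be found in the camera images.
- plate: blue metal sample plate, about 0.36 kg, 124 mm (its x) by 172 mm (its y); z up; origin at the centre, level with the undersides of its steel rods, on which it stands when on the bench. Slab underside at z = 6 mm, top face z = 12 mm. At +x a white tab, 44 mm wide, runs to x = 88 mm. Under it are three radial pairs of 6 mm rods, each to straddle one ball, at (x, y) = (46, 0) and (-30, +-68) mm
- fin (a point): top centre of the plate's grip (plate frame x = 0, y = 0, z = 50 mm): a black upright fin at the plate's centre, 16 mm thick along plate x, 36 mm long along plate y, standing 38 mm above the top face. Nearer the ends, at y = +-66 mm (x = 0), are two yellow thumb pads, 20 by 24 mm, tops at plate z = 24 mm, to press that end of the plate down by
- dot (a point): centre of the red dot, 10 mm diameter, on the plate's white tab (plate frame x = 75, y = 0, z = 12 mm)
- nest1 (a point): centre of the floor of one of the four nests on top of the plate (in the plate's top face): a 42 mm square fenced by white walls 3 mm thick and 11 mm high; takes one pot, standing. In the plate's frame at x = -36, y = 52 mm; used1 stands here at the start
- nest2 (a point): centre of the floor of one of the four nests on top of the plate (in the plate's top face): a 42 mm square fenced by white walls 3 mm thick and 11 mm high; takes one pot, standing. In the plate's frame at x = -36, y = -52 mm
- nest3 (a point): centre of the floor of one of the four nests on top of the plate (in the plate's top face): a 42 mm square fenced by white walls 3 mm thick and 11 mm high; takes one pot, standing. In the plate's frame at x = 36, y = 52 mm
- nest4 (a point): centre of the floor of one of the four nests on top of the plate (in the plate's top face): a 42 mm square fenced by white walls 3 mm thick and 11 mm high; takes one pot, standing. In the plate's frame at x = 36, y = -52 mm; used2 stands here at the start
- mount (a point): home of the plate on the sliding stage, 55 mm above the bench: with the plate home its origin lies here and its axes are these (x to the needle post, y along the slide, z up). Three slippery steel balls of 20 mm diameter stand at (x, y) = (46, 0) and (-30, +-68) mm, centres 6.4 mm below; the plate's rods straddle them, so it centres itself once let go
- plunger (a point): nose of the brass spring plunger at mount x = -18, y = 93 mm (12 mm ball, 17 mm above mount; the other at y = -93), in grey posts with tops 31 mm above mount, 6 mm clear of the plate's ends. The noses bear the plate's rounded ends some 17 mm above home; pushed with 4 to 12 N it spreads them, each end snaps past at 8 mm and is pulled home and held, 7 N in all. Its weight alone will not do
- stage (a joint): travel of the sliding stage along mount y, 0 to 0.14 m; starts between 0 and 0.03; a stiff slide of about 2.5 N that stays where it is left. The dot comes under the needle at about 0.12
- stage_knob (a point): top centre of the stage's black upright push knob, 16 mm diameter, 58 mm tall above the stage, at the robot's side of it (100 mm from the mount axis along -x of the mount, its top 38.5 mm above the mount point); moves with the stage, to push or pull it by
- needle_tip (a point): tip of the fixed slender glass needle (fragile), about 15 mm above the top face of a plate at home. It slants up from here along the mount's +x to a grey post 30 by 50 mm, whose axis is 50 mm beyond the tip; post top 121 mm, its black knob 133 mm above the bench
- used1: used sample pot, red cap, otherwise the same size as the others: 32 mm body, 34 mm cap, 44 mm high; origin at the centre of its underside; stands in nest1 of the plate at the start
- used2: a second used pot, the same as used1; stands in nest4 of the plate at the start
- tray_in (a point): centre of the inner floor of the yellow open discard tray, 100 mm (its x) by 130 mm (its y) outside, walls 4 mm thick and 28 mm high; fixed
- pot1: low round sample pot, white with a blue screw cap: body 32 mm diameter, cap 34 mm diameter and the top 12 mm of the 44 mm height; about 45 g; origin at the centre of its underside, z up through the cap. Any of the four may be absent (2 to 4 are present)
- pot2: low round sample pot, white with a blue screw cap: body 32 mm diameter, cap 34 mm diameter and the top 12 mm of the 44 mm height; about 45 g; origin at the centre of its underside, z up through the cap. Any of the four may be absent (2 to 4 are present)
- pot3: low round sample pot, white with a blue screw cap: body 32 mm diameter, cap 34 mm diameter and the top 12 mm of the 44 mm height; about 45 g; origin at the centre of its underside, z up through the cap. Any of the four may be absent (2 to 4 are present)
- pot4: low round sample pot, white with a blue screw cap: body 32 mm diameter, cap 34 mm diameter and the top 12 mm of the 44 mm height; about 45 g; origin at the centre of its underside, z up through the cap. Any of the four may be absent (2 to 4 are present)
- rack: bystander: white rack of blue-capped tubes, 75 by 210 mm, 96 mm high, origin under its centre
- reagent: bystander: amber reagent bottle, 56 mm diameter, 110 mm high, origin under its centre
- timer: bystander: white bench timer, 60 by 70 by 22 mm, origin under its centre
- pen: bystander: white and red marker pen lying along its x, 130 by 12 by 12 mm, origin under its centre
- needle: the fixed glass needle with its steel holder; see point needle_tip
Things that resemble listed ones, but are neither listed nor needed, are in the scene too. Of the things that look like the plate, the larger one is meant.

How it is judged:
By the outcome, as a careful person would: the job done as asked, in the order asked, and still so for the second after the job is handed in, with the robot touching nothing.
Of pot1, pot2, pot3, pot4 only 2 to 4 are there at a start; the rules pass over those that are not, and their reading is None.
At some moment in a run one of pot1, pot2, pot3, pot4, used1, used2 may be knocked a few centimetres aside while the robot is not near it.
Once in a run the grip may slacken for a moment while it holds something.
It also fails if it takes over 210 s, if anything falls off the work surface, if the arm or the gripper's body presses on something with over 40 N, if the wrist force passes 120 N, or if a joint passes its speed limit or range.

## Working session

There is one attempt and no reset: what is moved stays moved. The work goes in short steps, Python scripts to look and compute and a shell command to move; the robot and the scene stay as the last step left them, time stands still between calls to the robot, and variables do not carry over. Pictures are saved under pics/ and viewed, about 12 in all and at most 16, crops included, and the job is handed in when it is done.

```bash
mkdir -p pics; ls
python3 - <<'E'
from plant import monitor,capture
import cv2,numpy as np
o=monitor.get_obs();print({k:np.round(v,3).tolist() for k,v in o.items()})
ims=[]
for n in("scene","top"):
    c=capture(n);cv2.imwrite(f"pics/{n}0.png",c["frame"]);np.savez(f"{n}0.npz",**c)
    print(n,c["mtx"].round(1).tolist(),c["world_to_cam"].round(3).tolist(),(c["z_map"]>0).mean(),[k for k in c])
E
```

```text
pics
{'time': 0.0, 'joints': [69.578, 19.071, -3.708, 83.706, 1.239, 77.343, -5.071], 'joint_velocities': [-0.003, 0.05, -0.053, -0.05, 0.085, -0.018, 0.03], 'joint_efforts': [0.001, -62.545, 0.05, -39.16, 0.016, 0.01, -0.0], 'position': [204.648, -590.103, 196.534], 'ee_rot': [[0.945, 0.328, -0.001], [0.328, -0.945, 0.001], [-0.0, -0.001, -1.0]], 'force': [0.304, 1.153, -0.214], 'torque': [0.004, 0.017, -0.037], 'finger_gap': 85.402}
scene [[516.7, 0.0, 325.2], [0.0, 516.7, 241.7], [0.0, 0.0, 1.0]] [[-0.098, 0.995, 0.009, 75.537], [-0.697, -0.075, 0.713, 346.767], [0.71, 0.063, 0.701, -1579.926], [0.0, 0.0, 0.0, 1.0]] 0.9961100260416667 ['frame', 'z_map', 'mtx', 'world_to_cam']
top [[505.6, 0.0, 314.3], [0.0, 505.6, 241.7], [0.0, 0.0, 1.0]] [[0.036, -0.999, 0.003, -34.844], [0.975, 0.035, 0.22, -581.008], [-0.22, -0.005, 0.975, -1246.493], [0.0, 0.0, 0.0, 1.0]] 0.996142578125 ['frame', 'z_map', 'mtx', 'world_to_cam']
```

View pics/top0.png

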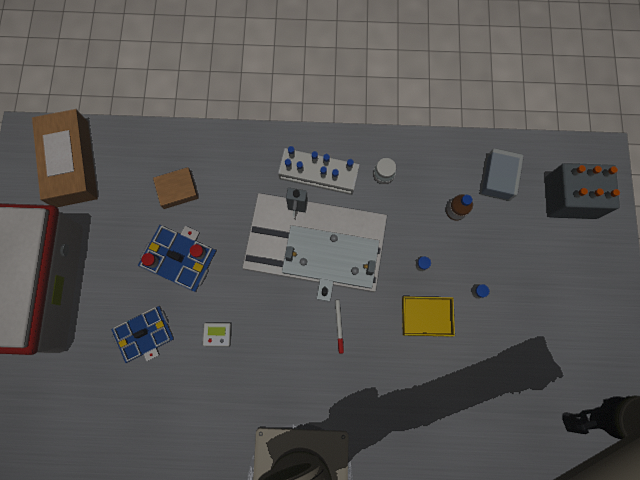

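View pics/scene0.png

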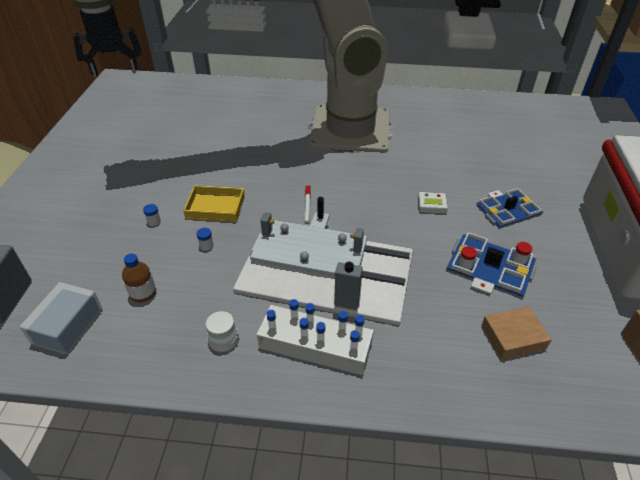

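```bash
cat > h.py <<'E'
import numpy as np,cv2
from plant import monitor,capture
from scipy.spatial.transform import Rotation as R
def ray(c,u,v):
    d=np.array([(u-c["mtx"][0,2])/c["mtx"][0,0],-(v-c["mtx"][1,2])/c["mtx"][1,1],-1.])
    M=np.linalg.inv(c["world_to_cam"]);return M[:3,3],M[:3,:3]@d
def onplane(c,u,v,z):
    o,d=ray(c,u,v);return o+d*(z-o[2])/d[2]
def bydepth(c,u,v):
    o,d=ray(c,u,v);return o+d*float(c["z_map"][int(round(v)),int(round(u))])
def cloud(c):
    v,u=np.mgrid[:480,:640];d=np.stack([(u-c["mtx"][0,2])/c["mtx"][0,0],-(v-c["mtx"][1,2])/c["mtx"][1,1],-np.ones(u.shape)],-1)*c["z_map"][...,None]
    M=np.linalg.inv(c["world_to_cam"]);return d@M[:3,:3].T+M[:3,3]
def proj(c,p):
    q=c["world_to_cam"]@np.append(p,1.);return c["mtx"][0,0]*q[0]/-q[2]+c["mtx"][0,2],c["mtx"][1,1]*q[1]/q[2]+c["mtx"][1,2]
COL=dict(red=[(0,120,60),(8,255,255)],blue=[(105,120,40),(125,255,255)],yellow=[(22,120,80),(33,255,255)])
def blobs(c,col,amin=15,roi=None):
    hsv=cv2.cvtColor(c["frame"],cv2.COLOR_BGR2HSV);m=cv2.inRange(hsv,*[np.array(x) for x in COL[col]])
    if col=="red":m|=cv2.inRange(hsv,(172,120,60),(180,255,255))
    n,l,s,ce=cv2.connectedComponentsWithStats(m);P=cloud(c);out=[]
    for i in range(1,n):
        if s[i,4]>=amin:
            out.append((ce[i].round(1),int(s[i,4]),np.median(P[l==i],0).round(1)))
    return out,m
def todo(pos,yaw=None,Rt=None):
    """shift in tool axes (mm/200) and turn (deg/6) from the measured pose to a target; yaw: world angle of tool x axis, tool down"""
    o=monitor.get_obs();T=np.array(o["ee_rot"]);p=np.array(o["position"])
    if yaw is not None:
        a=np.radians(yaw);Rt=np.array([[np.cos(a),np.sin(a),0],[np.sin(a),-np.cos(a),0],[0,0,-1]])
    if Rt is None:Rt=T
    s=T.T@(np.array(pos)-p)/200;t=np.degrees(R.from_matrix(T.T@Rt).as_rotvec())/6
    print("shift(in current tool axes)",s.round(4).tolist(),"after turn:",(Rt.T@(np.array(pos)-p)/200).round(4).tolist(),"turn",t.round(3).tolist())
def st():
    o=monitor.get_obs();T=np.array(o["ee_rot"]);print("t",round(o["time"],2),"p",np.round(o["position"],1).tolist(),"yaw",round(float(np.degrees(np.arctan2(T[1,0],T[0,0]))),2),"z",T[:,2].round(3).tolist(),"F",np.round(o["force"],1).tolist(),"gap",round(float(o["finger_gap"]),1))
E
python3 - <<'E'
from h import *
for n in("top","scene"):
    c=dict(np.load(n+"0.npz"))
    for col in COL:
        print(n,col)
        for b in blobs(c,col)[0]:
            if abs(b[2][1])<600: print("  ",b[0].tolist(),b[1],b[2].tolist())
c=dict(np.load("top0.npz"))
for nm,u,v in [("ballR",355,271),("ballL",304,262),("ballF",334,238),("knob",324,291),("needlepost",296,193),("fin",174,255),("plungerL",290,253),("plungerR",371,267)]:print(nm,bydepth(c,u,v).round(1))
cv2.imwrite("pics/z1.png",cv2.resize(c["frame"][180:330,120:400],None,fx=2.85,fy=2.85,interpolation=cv2.INTER_CUBIC))
E
```

```text
top red
   [195.8, 250.2] 127 [549.8, 293.3, 55.9]
   [147.5, 259.0] 127 [522.7, 416.1, 56.1]
   [340.4, 345.7] 69 [322.9, -90.2, 12.2]
top blue
   [290.7, 149.5] 37 [822.2, 56.4, 94.6]
   [314.2, 154.6] 35 [810.6, -5.2, 93.7]
   [326.1, 157.2] 35 [804.2, -36.9, 94.6]
   [287.4, 162.1] 33 [786.0, 64.6, 96.2]
   [349.7, 162.2] 38 [792.5, -99.2, 94.6]
   [299.3, 164.7] 32 [781.0, 33.1, 94.8]
   [323.0, 169.9] 30 [767.6, -30.1, 96.1]
   [334.8, 172.3] 34 [763.2, -61.6, 95.2]
   [466.5, 199.6] 88 [696.1, -398.2, 109.5]
   [154.7, 234.2] 30 [597.7, 418.4, 11.4]
   [164.9, 237.1] 192 [591.9, 390.4, 12.4]
   [175.3, 257.7] 875 [531.3, 356.4, 12.2]
   [201.3, 255.3] 49 [540.6, 283.9, 12.8]
   [203.7, 269.1] 162 [508.7, 277.6, 12.3]
   [158.8, 258.1] 18 [534.0, 400.1, 12.3]
   [423.9, 262.5] 133 [541.5, -302.3, 43.7]
   [151.4, 267.2] 24 [508.7, 415.1, 11.6]
   [186.8, 277.1] 207 [485.4, 321.6, 11.9]
   [482.1, 290.4] 133 [473.7, -451.2, 44.4]
   [164.6, 323.6] 106 [359.4, 367.1, 9.7]
   [151.1, 316.9] 127 [377.4, 405.2, 10.2]
   [141.2, 334.3] 576 [328.0, 425.1, 10.0]
   [122.2, 331.0] 127 [
[... 1195 characters left out ...]
96.1]
   [309.5, 308.1] 76 [777.0, -30.1, 95.5]
   [270.6, 314.9] 74 [799.5, -99.4, 96.4]
   [342.5, 315.9] 89 [787.8, 32.8, 95.9]
   [359.1, 319.8] 87 [794.2, 63.5, 96.4]
   [303.8, 322.9] 80 [811.7, -36.1, 96.6]
   [320.3, 327.2] 74 [818.3, -5.3, 96.0]
   [354.8, 335.7] 86 [829.8, 57.6, 96.4]
scene yellow
   [213.9, 203.3] 1675 [400.6, -317.4, 7.8]
   [526.2, 199.4] 30 [312.3, 468.4, 19.4]
   [492.9, 209.8] 35 [361.7, 378.4, 19.3]
   [522.3, 269.5] 70 [565.7, 414.7, 24.9]
ballR [ 509.2 -121.1   62.9]
ballL [528.5  10.6  59.9]
ballF [594.9 -65.1  59.6]
knob [451.2 -42.7  93. ]
needlepost [691.2  36.1 130. ]
fin [536.8 350.4  49. ]
plungerL [545.6  46.4  86.2]
plungerR [ 516.9 -159.4   86.5]
```

View pics/z1.png

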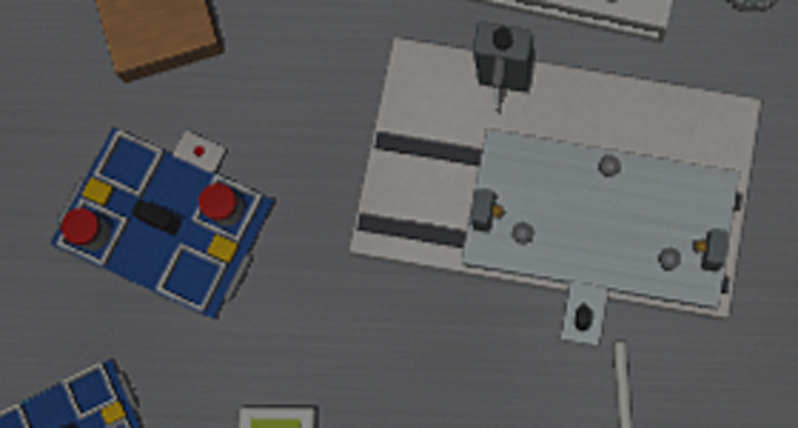

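```bash
python3 -m crank '[[[0.19,-0.133,0,0,0,0,0],[0.19,-0.133,0,0,0,0,0],[0.19,-0.133,0,0,0,0,0],[0.19,-0.133,0,0,0,0,0],[0.19,-0.133,0,0,0,0,0],[0.19,-0.133,0,0,0,0,0],[0.19,-0.133,0,0,0,0,0]]]'
python3 -m crank '[[[0.19,-0.133,0,0,0,0,0],[0.19,-0.133,0,0,0,0,0],[0.19,-0.133,0,0,0,0,0],[0.19,-0.133,0,0,0,0,0],[0.19,-0.133,0,0,0,0,0],[0.19,-0.133,0,0,0,0,0]]]'
python3 -m crank '[[[0,0,0,0,0,-1,0],[0,0,0,0,0,-1,0],[0,0,0,0,0,-1,0],[0,0,0,0,0,-1,0],[0,0,0,0,0,-1,0],[0,0,0,0,0,-1,0],[0,0,0,0,0,-1,0],[0,0,0,0,0,-1,0],[0,0,0,0,0,-1,0],[0,0,0,0,0,-1,0]]]'
python3 -m crank '[[[0,0,0,0,0,-1,0],[0,0,0,0,0,-1,0],[0,0,0,0,0,-1,0],[0,0,0,0,0,-1,0],[0,0,0,0,0,-1,0],[0,0,0,0,0,-1,0],[0,0,0,0,0,-1,0],[0,0,0,0,0,-1,0],[0,0,0,0,0,-1,0],[0,0,0,0,0,-1,0]]]'
python3 -m crank '[[[0,0,0,0,0,-1,0],[0,0,0,0,0,-1,0],[0,0,0,0,0,-1,0],[0,0,0,0,0,0,0]]]'
python3 - <<'E'
from h import *
st();print(np.round(monitor.get_obs()["joints"],1));todo([537,353,240],157.7)
E
```

```text
time: 0.8
position: [395.7, -325.7, 197.2]
ee_rot: [[0.945, 0.328, -0.0], [0.328, -0.945, -0.0], [-0.0, 0.0, -1.0]]
force: [0.5, -0.4, -0.9]
finger_gap: 85.2
time: 1.4
position: [558.9, -100.4, 197.2]
ee_rot: [[0.945, 0.327, -0.0], [0.327, -0.945, -0.0], [-0.0, 0.0, -1.0]]
force: [0.3, 0.1, -0.4]
finger_gap: 85.6
time: 2.4
position: [558.0, -101.9, 196.9]
ee_rot: [[0.184, 0.983, -0.001], [0.983, -0.184, 0.0], [-0.0, -0.001, -1.0]]
force: [-0.3, 0.5, -0.0]
finger_gap: 85.5
time: 3.4
position: [558.0, -102.0, 196.9]
ee_rot: [[-0.759, 0.651, -0.001], [0.651, 0.759, 0.0], [0.001, -0.0, -1.0]]
force: [0.4, -0.0, -0.2]
finger_gap: 85.7
time: 3.8
position: [558.0, -102.0, 197.0]
ee_rot: [[-0.922, 0.387, -0.001], [0.387, 0.922, 0.0], [0.001, -0.0, -1.0]]
force: [-0.0, 0.5, -0.9]
finger_gap: 85.7
t 3.8 p [558.0, -102.0, 197.0] yaw 157.21 z [-0.001, 0.0, -1.0] F [-0.0, 0.5, -0.9] gap 85.7
[ 44.2  17.4 -46.3  90.8  12.8  77.4  63.6]
shift(in current tool axes) [0.9782, 2.057, -0.2147] after turn: [0.9604, 2.0652, -0.2152] turn [-0.0, -0.006, -0.081]
```

```bash
python3 -m crank '[[[0.098,0.2055,-0.021,0,0,-0.08,0],[0.098,0.2055,-0.021,0,0,0,0],[0.098,0.2055,-0.021,0,0,0,0],[0.098,0.2055,-0.021,0,0,0,0],[0.098,0.2055,-0.021,0,0,0,0],[0.098,0.2055,-0.021,0,0,0,0],[0.098,0.2055,-0.021,0,0,0,0],[0.098,0.2055,-0.021,0,0,0,0],[0.098,0.2055,-0.021,0,0,0,0],[0.098,0.2055,-0.021,0,0,0,0]]]'
python3 -m crank '[[[0,0,0,0,0,0,0],[0,0,0,0,0,0,0]]]'
python3 - <<'E'
from h import *
st();print(np.round(monitor.get_obs()["joints"],1))
c=capture("wrist");cv2.imwrite("pics/w1.png",c["frame"])
for col in ("red","yellow"):
    for b in blobs(c,col)[0]: print(col,b[0].tolist(),b[1],b[2].tolist())
E
```

```text
time: 4.8
position: [533.8, 354.2, 239.1]
ee_rot: [[-0.923, 0.385, -0.0], [0.385, 0.923, -0.001], [-0.0, -0.001, -1.0]]
force: [0.8, -0.0, 0.1]
finger_gap: 85.4
time: 5.0
position: [533.1, 354.2, 238.8]
ee_rot: [[-0.925, 0.381, -0.001], [0.381, 0.925, -0.0], [0.001, -0.0, -1.0]]
force: [0.4, -0.6, 0.3]
finger_gap: 85.6
t 5.0 p [533.1, 354.2, 238.8] yaw 157.62 z [-0.001, -0.0, -1.0] F [0.4, -0.6, 0.3] gap 85.6
[ -1.   28.7 -53.4  75.3  22.7  86.9  15.5]
red [96.0, 14.2] 106 [325.2, 246.6, 25.3]
red [380.2, 164.4] 1284 [523.5, 417.8, 57.1]
red [259.9, 247.5] 1107 [551.3, 296.6, 57.0]
red [317.1, 274.5] 58 [608.4, 327.4, 13.6]
yellow [263.4, 2.3] 62 [367.7, 377.4, 19.3]
yellow [96.2, 51.0] 1308 [348.9, 232.2, 23.6]
yellow [388.1, 201.4] 559 [563.0, 416.3, 25.0]
yellow [245.9, 202.0] 508 [513.9, 295.0, 24.9]
```

View pics/w1.png

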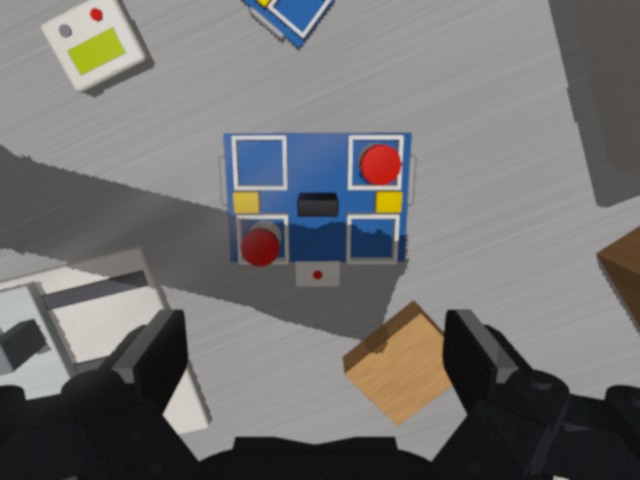

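```bash
python3 -m crank '[[[0.041,0.068,0.161,0,0,-0.06,0.3],[0.041,0.068,0.161,0,0,0,0.3],[0.041,0.068,0.161,0,0,0,0.3],[0.041,0.068,0.161,0,0,0,0.3],[0,0,0,0,0,0,0.3],[0,0,0,0,0,0,0.3]]]' 40
python3 -c "
from h import *
st();todo([523.5,417.2,26],158)"
```

```text
time: 5.65
position: [525.0, 413.8, 110.6]
ee_rot: [[-0.926, 0.378, -0.0], [0.378, 0.926, -0.001], [-0.0, -0.001, -1.0]]
force: [-0.6, -0.7, 0.1]
finger_gap: 59.8
t 5.65 p [525.0, 413.8, 110.6] yaw 157.81 z [-0.0, -0.001, -1.0] F [-0.6, -0.7, 0.1] gap 59.8
shift(in current tool axes) [0.0136, 0.0134, 0.4229] after turn: [0.0134, 0.013, 0.423] turn [-0.01, 0.002, -0.032]
```

```bash
python3 -m crank '[[[0.007,0.0065,0.106,0,0,0,0.3],[0.007,0.0065,0.106,0,0,0,0.3],[0,0,0.106,0,0,0,0.3],[0,0,0.105,0,0,0,0.3],[0,0,0,0,0,0,0.3],[0,0,0,0,0,0,0.8],[0,0,0,0,0,0,0.8],[0,0,0,0,0,0,0.8],[0,0,0,0,0,0,0.8]]]' 40
python3 -m crank '[[[0,0,-0.05,0,0,0,0.8],[0,0,-0.15,0,0,0,0.8],[0,0,-0.15,0,0,0,0.8],[0,0,-0.15,0,0,0,0.8],[0,0,-0.15,0,0,0,0.8],[0,0,0,0,0,0,0.8]]]'
python3 -c "
from h import *
st();todo([410,-300,160],158)
c=capture('top')
for b in blobs(c,'red')[0]: print(b[0].tolist(),b[1],b[2].tolist())"
```

```text
time: 6.55
position: [522.9, 419.2, 26.9]
ee_rot: [[-0.927, 0.375, 0.001], [0.375, 0.927, 0.001], [-0.001, 0.001, -1.0]]
force: [-0.4, -0.3, 0.6]
finger_gap: 17.1
time: 7.15
position: [523.5, 421.0, 161.6]
ee_rot: [[-0.927, 0.375, 0.005], [0.375, 0.927, 0.005], [-0.003, 0.006, -1.0]]
force: [-0.3, 0.4, 0.3]
finger_gap: 17.5
t 7.15 p [523.5, 421.0, 161.6] yaw 157.97 z [0.005, 0.005, -1.0] F [-0.3, 0.4, 0.3] gap 17.5
shift(in current tool axes) [-0.8259, -3.5547, -0.0122] after turn: [-0.8242, -3.5551, 0.008] turn [0.061, 0.029, -0.004]
[4.3, 205.0] 29 [617.1, 724.4, 189.0]
[32.0, 311.0] 723 [358.6, 612.0, 188.7]
[340.4, 345.7] 69 [322.9, -90.1, 12.9]
```

Run:
```python
from h import *
c=capture("wrist");s=capture("scene")
for col in ("red","yellow"):
    for b in blobs(c,col)[0]: print(col,b[0].tolist(),b[1],b[2].tolist())
for b in blobs(s,"red")[0]: print("scene",b[0].tolist(),b[1],b[2].tolist())
cv2.imwrite("pics/w2.png",np.hstack([c["frame"][:,80:560],cv2.resize(s["frame"][150:400,390:640],(320,480))]))
```

```text
red [310.8, 227.1] 1905 [523.3, 419.1, 57.0]
red [168.0, 322.7] 1726 [550.6, 298.2, 56.8]
yellow [166.6, 13.6] 687 [360.8, 381.2, 19.7]
yellow [615.4, 1.1] 27 [462.9, 609.4, 95.1]
yellow [155.6, 263.4] 741 [513.0, 295.5, 24.9]
yellow [328.1, 264.4] 786 [563.0, 417.1, 24.9]
scene [622.9, 173.7] 629 [413.5, 609.1, 187.8]
scene [307.5, 189.2] 34 [325.5, -90.4, 13.2]
scene [523.8, 248.0] 162 [530.4, 415.1, 56.4]
scene [468.5, 252.9] 164 [558.3, 292.3, 56.4]
```

View pics/w2.png

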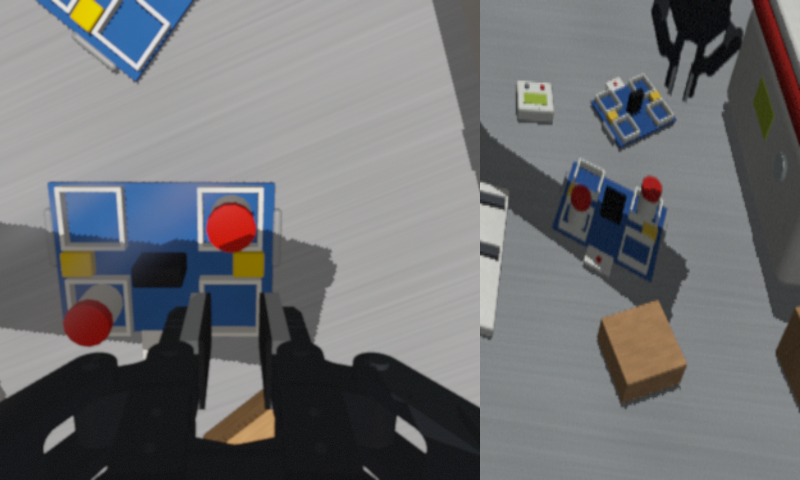

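Run:
```python
from h import *
o=monitor.get_obs();T=np.array(o["ee_rot"]);p=np.array(o["position"])
for n in("scene","top","wrist"):
    c=capture(n);print(n,[np.round(proj(c,p-k*T[:,2]),0).tolist() for k in(0,19,60)], np.round(np.linalg.inv(c["world_to_cam"])[:3,3]-p,1) if n=="wrist" else "")
    if n!="wrist":
        P=cloud(c);d=np.linalg.norm(P-(p-10*T[:,2]),axis=2);m=(d<90)&(P[...,2]>120);q=P[m];
        i=q[:,2]<p[2]+25;print(len(q),q[:,2].min(),np.median(q[i],0) if i.any() else "")
    else:
        cv2.circle(c["frame"],tuple(int(x) for x in proj(c,p)),4,(0,255,0),2);cv2.circle(c["frame"],tuple(int(x) for x in proj(c,p-19*T[:,2])),4,(0,255,255),2);a=c["frame"][:,80:560]
    if n=="scene":
        u,v=[int(x) for x in proj(c,p)];cv2.circle(c["frame"],(u,v),3,(0,255,0),1);b=cv2.resize(c["frame"][v-80:v+80,u-54:u+54],(320,480))
cv2.imwrite("pics/w3.png",np.hstack([a,b]))
```

```text
scene [[538.0, 212.0], [541.0, 205.0], [547.0, 189.0]] 
514 192.48373561497795 
top [[133.0, 251.0], [130.0, 250.0], [124.0, 246.0]] Traceback (most recent call last):
  File "<stdin>", line 7, in <module>
    return umr_minimum(a, axis, None, out, keepdims, initial, where)
ValueError: zero-size array to reduction operation minimum which has no identity
```

Run:
```python
from h import *
o=monitor.get_obs();T=np.array(o["ee_rot"]);p=np.array(o["position"])
c=capture("wrist");P=cloud(c)
print("cam offset",np.round(T.T@(np.linalg.inv(c["world_to_cam"])[:3,3]-p),1))
q=(P-p)@T   # tool coords
m=(P[...,2]>120)&(c["z_map"]>0);q=q[m];t=q[q[:,2]>q[:,2].max()-15];print("finger pts tool frame: max z",np.percentile(q[:,2],[90,99,100]).round(1),"tips",np.median(t[t[:,1]<0],0).round(1),np.median(t[t[:,1]>0],0).round(1))
for k,col in((0,(0,255,0)),(19,(0,255,255))):cv2.circle(c["frame"],tuple(int(x) for x in proj(c,p-k*T[:,2])),4,col,2)
a=c["frame"][:,80:560]
c=capture("scene");P=cloud(c);q=(P-p)@T;m=(np.abs(q[...,0])<40)&(np.abs(q[...,1])<70)&(q[...,2]>-90)&(q[...,2]<20);q=q[m];print(len(q),q[:,2].max(),np.median(q[q[:,2]>q[:,2].max()-8],0))
u,v=[int(x) for x in proj(c,p)];cv2.circle(c["frame"],(u,v),3,(0,255,0),1);b=cv2.resize(c["frame"][v-80:v+80,u-54:u+54],(320,480))
cv2.imwrite("pics/w3.png",np.hstack([a,b]))
```

```text
cam offset [  70.4    1.  -177.8]
finger pts tool frame: max z [-79.  -45.4 -34.5] tips [  8.4 -11.  -44.7] [  8.5  13.3 -44.7]
430 -35.433814635915546 [ -8.59640167  -8.23050755 -41.09039464]
```

View pics/w3.png

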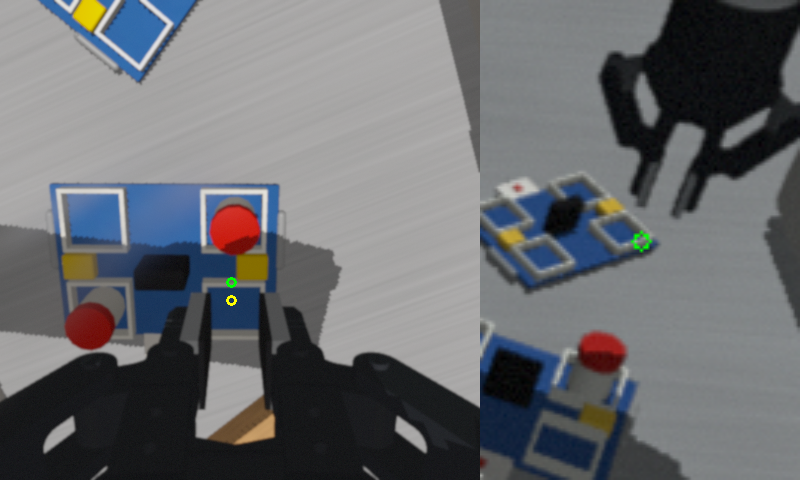

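```bash
python3 -m crank '[[[0,-0.009,0.12,0,0,0,0.3],[0,0,0.12,0,0,0,0.3],[0,0,0.12,0,0,0,0.3],[0,0,0.12,0,0,0,0.3],[0,0,0.12,0,0,0,0.3],[0,0,0.07,0,0,0,0.3],[0,0,0.05,0,0,0,0.3],[0,0,0,0,0,0,0.3]]]' 40
python3 -c "
from h import *
st();todo([523.3,418.5,-8],158)"
```

```text
time: 8.3
position: [521.3, 416.8, 10.7]
ee_rot: [[-0.927, 0.375, -0.001], [0.375, 0.927, -0.001], [0.001, -0.002, -1.0]]
force: [-0.2, -0.6, 0.2]
finger_gap: 59.9
t 8.3 p [521.3, 416.8, 10.7] yaw 157.97 z [-0.001, -0.001, -1.0] F [-0.2, -0.6, 0.2] gap 59.9
shift(in current tool axes) [-0.0062, 0.0116, 0.0936] after turn: [-0.0061, 0.0114, 0.0936] turn [-0.014, -0.009, -0.005]
```

```bash
python3 -m crank '[[[-0.006,0.011,0.04,0,0,0,0.3],[0,0,0.03,0,0,0,0.3],[0,0,0.025,0,0,0,0.3],[0,0,0,0,0,0,0.8],[0,0,0,0,0,0,0.8],[0,0,0,0,0,0,0.8],[0,0,0,0,0,0,0.8],[0,0,0,0,0,0,0.8]]]' 40
python3 -m crank '[[[0,0,-0.05,0,0,0,0.8],[0,0,-0.15,0,0,0,0.8],[0,0,-0.15,0,0,0,0.8],[0,0,-0.15,0,0,0,0.8],[0,0,-0.15,0,0,0,0.8],[0,0,-0.15,0,0,0,0.8],[0,0,0,0,0,0,0.8]]]'
python3 -c "
from h import *
st();todo([560,-60,180],158)"
```

```text
time: 9.1
position: [523.8, 418.9, -6.9]
ee_rot: [[-0.927, 0.375, 0.0], [0.375, 0.927, 0.0], [-0.0, 0.0, -1.0]]
force: [0.2, 0.5, 0.3]
finger_gap: 32.6
time: 9.8
position: [524.8, 420.8, 158.5]
ee_rot: [[-0.927, 0.375, 0.005], [0.375, 0.927, 0.005], [-0.003, 0.006, -1.0]]
force: [-0.4, 1.1, -0.3]
finger_gap: 32.3
t 9.8 p [524.8, 420.8, 158.5] yaw 157.97 z [0.005, 0.005, -1.0] F [-0.4, 1.1, -0.3] gap 32.3
shift(in current tool axes) [-1.0652, -2.1619, -0.1178] after turn: [-1.0637, -2.1631, -0.1074] turn [0.061, 0.03, -0.005]
```

```bash
python3 -m crank '[[[-0.107,-0.216,-0.012,0,0,0,0.8],[-0.107,-0.216,-0.012,0,0,0,0.8],[-0.107,-0.216,-0.012,0,0,0,0.8],[-0.107,-0.216,-0.012,0,0,0,0.8],[-0.107,-0.216,-0.012,0,0,0,0.8],[-0.107,-0.216,-0.012,0,0,0,0.8],[-0.107,-0.216,-0.012,0,0,0,0.8],[-0.107,-0.216,-0.012,0,0,0,0.8],[-0.107,-0.216,-0.012,0,0,0,0.8],[-0.107,-0.216,-0.012,0,0,0,0.8]]]'
python3 -m crank '[[[0,0,0,0,0,1,0.8],[0,0,0,0,0,1,0.8],[0,0,0,0,0,1,0.8],[0,0,0,0,0,1,0.8],[0,0,0,0,0,1,0.8],[0,0,0,0,0,1,0.8],[0,0,0,0,0,1,0.8],[0,0,0,0,0,1,0.8],[0,0,0,0,0,1,0.8],[0,0,0,0,0,1,0.8]]]'
python3 -c "
from h import *
st();todo([430,-260,180],90)
c=capture('top');b,m=blobs(c,'yellow',800);print(b)
cn=max(cv2.findContours(m,0,2)[0],key=cv2.contourArea);r=cv2.minAreaRect(cn);print(r,[onplane(c,*q,28).round(0).tolist() for q in cv2.boxPoints(r)])"
```

```text
time: 10.8
position: [559.6, -63.9, 177.3]
ee_rot: [[-0.927, 0.375, 0.0], [0.375, 0.927, -0.001], [-0.001, -0.0, -1.0]]
force: [1.5, -0.0, -0.1]
finger_gap: 32.2
time: 11.8
position: [559.8, -61.7, 176.9]
ee_rot: [[-0.135, 0.991, -0.0], [0.991, 0.135, -0.0], [-0.0, -0.0, -1.0]]
force: [-0.8, -0.1, -0.2]
finger_gap: 32.5
t 11.8 p [559.8, -61.7, 176.9] yaw 97.74 z [-0.0, -0.0, -1.0] F [-0.8, -0.1, -0.2] gap 32.5
shift(in current tool axes) [-0.8952, -0.7765, -0.0151] after turn: [-0.9917, -0.6489, -0.0153] turn [-0.001, 0.001, 1.29]
[(array([427.9, 316. ]), 1814, array([ 405.5, -318.7,    5. ]))]
((428.98760986328125, 316.0345764160156), (50.89321517944336, 39.12895202636719), 1.3322197198867798) [[354.0, -250.0, 28.0], [454.0, -253.0, 28.0], [456.0, -385.0, 28.0], [355.0, -380.0, 28.0]]
```

```bash
python3 -m crank '[[[0,0,0,0,0,0.65,0.8],[0,0,0,0,0,0.64,0.8],[-0.142,-0.097,0,0,0,0,0.8],[-0.142,-0.097,0,0,0,0,0.8],[-0.142,-0.097,0,0,0,0,0.8],[-0.142,-0.097,0,0,0,0,0.8],[-0.142,-0.097,0,0,0,0,0.8],[-0.142,-0.097,0,0,0,0,0.8],[-0.142,-0.097,0,0,0,0,0.8],[-0.142,-0.097,0,0,0,0,0.8]]]'
python3 -m crank '[[[0,0,0.14,0,0,0,0.8],[0,0,0.14,0,0,0,0.8],[0,0,0.14,0,0,0,0.8],[0,0,0.14,0,0,0,0.8],[0,0,0.14,0,0,0,0.8],[0,0,0,0,0,0,0.8]]]'
python3 -c "
from h import *
st();todo([405,-290,-10],90)"
```

```text
time: 12.85
position: [404.7, -290.5, 177.1]
ee_rot: [[-0.007, 1.0, 0.0], [1.0, 0.007, -0.0], [-0.0, 0.0, -1.0]]
force: [0.2, 0.1, -1.6]
finger_gap: 33.2
time: 13.45
position: [403.5, -288.0, 33.9]
ee_rot: [[-0.006, 1.0, -0.005], [1.0, 0.006, 0.004], [0.004, -0.004, -1.0]]
force: [-1.1, 0.5, -0.2]
finger_gap: 32.5
t 13.45 p [403.5, -288.0, 33.9] yaw 90.36 z [-0.005, 0.004, -1.0] F [-1.1, 0.5, -0.2] gap 32.5
shift(in current tool axes) [-0.0109, 0.0084, 0.2195] after turn: [-0.0101, 0.0075, 0.2196] turn [-0.043, -0.036, 0.059]
```

```bash
python3 -m crank '[[[-0.01,0.007,0.07,0,0,0,0.8],[0,0,0.07,0,0,0,0.8],[0,0,0.04,0,0,0,0.8],[0,0,0.04,0,0,0,0.8],[0,0,0,0,0,0,0.8],[0,0,0,0,0,0,0.4],[0,0,0,0,0,0,0.4],[0,0,-0.06,0,0,0,0.4]]]'
python3 -m crank '[[[0,0,-0.2,0,0,0,0.4],[0,0,-0.2,0,0,0,0.4],[0,0,-0.2,0,0,0,0.4],[0,0,-0.2,0,0,0,0.4],[0,0,-0.1,0,0,0,0.4]]]'
python3 -c "
from h import *
st();todo([560,-62,177],90)
c=capture('wrist')
for b in blobs(c,'red')[0]: print(b[0].tolist(),b[1],b[2].tolist())"
```

```text
time: 14.25
position: [406.5, -291.3, 4.6]
ee_rot: [[-0.004, 1.0, -0.001], [1.0, 0.004, 0.001], [0.001, -0.001, -1.0]]
force: [-0.2, 0.3, 0.3]
finger_gap: 51.2
time: 14.75
position: [408.4, -292.1, 190.0]
ee_rot: [[-0.004, 1.0, 0.004], [1.0, 0.004, -0.004], [-0.004, 0.004, -1.0]]
force: [0.0, -0.6, -0.5]
finger_gap: 51.4
t 14.75 p [408.4, -292.1, 190.0] yaw 90.25 z [0.004, -0.004, -1.0] F [0.0, -0.6, -0.5] gap 51.4
shift(in current tool axes) [1.1475, 0.7626, 0.0637] after turn: [1.1506, 0.7578, 0.0648] turn [0.042, 0.037, 0.043]
[312.1, 212.0] 1299 [406.7, -290.9, 49.1]
```

```bash
python3 -m crank '[[[0.143,0.095,0,0,0,0,0.3],[0.143,0.095,0,0,0,0,0.3],[0.143,0.095,0,0,0,0,0.3],[0.143,0.095,0,0,0,0,0.3],[0.143,0.095,0,0,0,0,0.3],[0.143,0.095,0,0,0,0,0.3],[0.143,0.095,0,0,0,0,0.3],[0.143,0.095,0,0,0,0,0.3],[0,0,0,0,0,-0.65,0.3],[0,0,0,0,0,-0.65,0.3]]]'
python3 -m crank '[[[0,0,0,0,0,-1,0.3],[0,0,0,0,0,-1,0.3],[0,0,0,0,0,-1,0.3],[0,0,0,0,0,-1,0.3],[0,0,0,0,0,-1,0.3],[0,0,0,0,0,-1,0.3],[0,0,0,0,0,-1,0.3],[0,0,0,0,0,-1,0.3],[0,0,0,0,0,-1,0.3],[0,0,0,0,0,-1,0.3]]]'
python3 -c "
from h import *
st();todo([549,294,100],158)
c=capture('top')
for b in blobs(c,'red')[0]: print(b[0].tolist(),b[1],b[2].tolist())"
```

```text
time: 15.8
position: [558.5, -60.6, 185.7]
ee_rot: [[-0.145, 0.989, 0.001], [0.989, 0.145, 0.0], [0.0, 0.001, -1.0]]
force: [0.1, -0.9, 0.1]
finger_gap: 59.8
time: 16.8
position: [558.1, -62.3, 185.8]
ee_rot: [[-0.929, 0.37, 0.001], [0.37, 0.929, -0.001], [-0.001, -0.0, -1.0]]
force: [0.1, 0.7, 0.2]
finger_gap: 59.7
t 16.8 p [558.1, -62.3, 185.8] yaw 158.28 z [0.001, -0.001, -1.0] F [0.1, 0.7, 0.2] gap 59.7
shift(in current tool axes) [0.702, 1.6381, 0.428] after turn: [0.7097, 1.6345, 0.4291] turn [-0.003, 0.007, 0.047]
[33.6, 282.2] 1016 [425.9, 612.6, 188.6]
[195.8, 250.3] 126 [550.2, 293.4, 56.2]
[421.0, 315.2] 131 [404.0, -291.7, 48.6]
```

```bash
python3 -m crank '[[[0.089,0.205,0,0,0,0.05,0.3],[0.089,0.205,0,0,0,0,0.3],[0.089,0.205,0,0,0,0,0.3],[0.089,0.205,0,0,0,0,0.3],[0.089,0.205,0.02,0,0,0,0.3],[0.089,0.205,0.05,0,0,0,0.3],[0.089,0.205,0.1,0,0,0,0.3],[0.089,0.205,0.15,0,0,0,0.3],[0,0,0.06,0,0,0,0.3],[0,0,0,0,0,0,0.3]]]'
python3 -c "
from h import *
st();todo([550.8,297,-7],158)
c=capture('wrist')
for b in blobs(c,'red')[0]: print(b[0].tolist(),b[1],b[2].tolist())"
```

```text
time: 17.85
position: [549.1, 292.5, 109.5]
ee_rot: [[-0.926, 0.378, -0.003], [0.378, 0.926, -0.001], [0.002, -0.002, -1.0]]
force: [0.3, -1.1, 0.4]
finger_gap: 59.5
t 17.85 p [549.1, 292.5, 109.5] yaw 157.78 z [-0.003, -0.001, -1.0] F [0.3, -1.1, 0.4] gap 59.5
shift(in current tool axes) [-0.0007, 0.0251, 0.5825] after turn: [0.0005, 0.0238, 0.5825] turn [-0.022, -0.021, -0.037]
[319.1, 248.6] 2757 [550.6, 295.9, 57.0]
[393.0, 288.6] 128 [608.2, 327.3, 13.7]
```

```bash
python3 -m crank '[[[0.001,0.02,0.12,0,0,-0.03,0.3],[0,0,0.12,0,0,0,0.3],[0,0,0.12,0,0,0,0.3],[0,0,0.1,0,0,0,0.3],[0,0,0.06,0,0,0,0.3],[0,0,0.05,0,0,0,0.3],[0,0,0,0,0,0,0.3]]]' 40
python3 -c "
from h import *
st();todo([550.7,296.5,-7],158)"
python3 -m crank '[[[0,0,0.01,0,0,0,0.8],[0,0,0,0,0,0,0.8],[0,0,0,0,0,0,0.8],[0,0,0,0,0,0,0.8],[0,0,0,0,0,0,0.8]]]' 40
python3 -m crank '[[[0,0,-0.05,0,0,0,0.8],[0,0,-0.15,0,0,0,0.8],[0,0,-0.15,0,0,0,0.8],[0,0,-0.15,0,0,0,0.8],[0,0,-0.2,0,0,0,0.8],[0,0,-0.22,0,0,0,0.8],[0,0,0,0,0,0,0.8]]]'
```

```text
time: 18.6
position: [552.2, 294.9, -3.2]
ee_rot: [[-0.926, 0.377, -0.0], [0.377, 0.926, -0.001], [-0.0, -0.001, -1.0]]
force: [0.0, 0.3, 0.6]
finger_gap: 59.3
t 18.6 p [552.2, 294.9, -3.2] yaw 157.82 z [-0.0, -0.001, -1.0] F [0.0, 0.3, 0.6] gap 59.3
shift(in current tool axes) [0.0101, 0.0047, 0.0189] after turn: [0.0101, 0.0047, 0.0189] turn [-0.007, 0.0, -0.03]
time: 19.1
position: [552.5, 296.1, -4.1]
ee_rot: [[-0.927, 0.376, 0.001], [0.376, 0.927, 0.0], [-0.001, 0.001, -1.0]]
force: [-0.5, -0.6, 5.5]
finger_gap: 32.8
time: 19.8
position: [553.6, 298.2, 185.9]
ee_rot: [[-0.927, 0.376, 0.008], [0.376, 0.927, 0.004], [-0.005, 0.007, -1.0]]
force: [-0.6, 0.4, -0.7]
finger_gap: 32.2
```

```bash
python3 -m crank '[[[-0.088,-0.207,0,0,0,0,0.8],[-0.088,-0.207,0,0,0,0,0.8],[-0.088,-0.207,0,0,0,0,0.8],[-0.088,-0.207,0,0,0,0,0.8],[-0.088,-0.207,0,0,0,0,0.8],[-0.088,-0.207,0,0,0,0,0.8],[-0.088,-0.207,0,0,0,0,0.8],[-0.088,-0.207,0,0,0,0,0.8],[0,0,0,0,0,0.65,0.8],[0,0,0,0,0,0.65,0.8]]]'
python3 -m crank '[[[0,0,0,0,0,1,0.8],[0,0,0,0,0,1,0.8],[0,0,0,0,0,1,0.8],[0,0,0,0,0,1,0.8],[0,0,0,0,0,1,0.8],[0,0,0,0,0,1,0.8],[0,0,0,0,0,1,0.8],[0,0,0,0,0,1,0.8],[0,0,0,0,0,1,0.8],[0,0,0,0,0,1,0.8]]]'
python3 -m crank '[[[-0.177,-0.097,0,0,0,0,0.8],[-0.177,-0.097,0,0,0,0,0.8],[-0.177,-0.097,0,0,0,0,0.8],[-0.177,-0.097,0,0,0,0,0.8],[-0.177,-0.097,0,0,0,0,0.8],[-0.177,-0.097,0,0,0,0,0.8],[-0.177,-0.097,0,0,0,0,0.8],[-0.177,-0.097,0,0,0,0,0.8],[0,0,0,0,0,0,0.8]]]'
python3 -c "
from h import *
st();todo([405,-344,-9],90)"
```

```text
time: 20.8
position: [557.4, -65.8, 178.9]
ee_rot: [[-0.864, 0.503, -0.001], [0.503, 0.864, 0.0], [0.0, -0.0, -1.0]]
force: [0.8, 1.2, 0.1]
finger_gap: 32.3
time: 21.8
position: [557.6, -63.7, 179.1]
ee_rot: [[0.002, 1.0, -0.0], [1.0, -0.002, 0.0], [0.0, -0.0, -1.0]]
force: [-0.2, 0.3, -0.7]
finger_gap: 32.2
time: 22.7
position: [399.1, -352.7, 178.7]
ee_rot: [[0.006, 1.0, -0.002], [1.0, -0.006, -0.001], [-0.001, -0.002, -1.0]]
force: [0.2, -0.3, -0.8]
finger_gap: 32.5
t 22.7 p [399.1, -352.7, 178.7] yaw 89.64 z [-0.002, -0.001, -1.0] F [0.2, -0.3, -0.8] gap 32.5
shift(in current tool axes) [0.0446, 0.0306, 0.9384] after turn: [0.0433, 0.0293, 0.9385] turn [-0.016, 0.011, -0.06]
```

```bash
python3 -m crank '[[[0.043,0.029,0.14,0,0,-0.06,0.8],[0,0,0.14,0,0,0,0.8],[0,0,0.14,0,0,0,0.8],[0,0,0.14,0,0,0,0.8],[0,0,0.14,0,0,0,0.8],[0,0,0.1,0,0,0,0.8],[0,0,0.06,0,0,0,0.8],[0,0,0.04,0,0,0,0.8],[0,0,0.03,0,0,0,0.8],[0,0,0,0,0,0,0.8]]]'
python3 -m crank '[[[0,0,0,0,0,0,0.4],[0,0,0,0,0,0,0.4],[0,0,-0.06,0,0,0,0.4],[0,0,-0.2,0,0,0,0.4],[0,0,-0.2,0,0,0,0.4],[0,0,-0.2,0,0,0,0.4],[0,0,-0.2,0,0,0,0.4],[0,0,-0.1,0,0,0,0.4]]]'
python3 -c "
from h import *
st();todo([560,-62,190],90)
c=capture('wrist')
for b in blobs(c,'red')[0]: print(b[0].tolist(),b[1],b[2].tolist())
c=capture('top')
for b in blobs(c,'red')[0]: print(b[0].tolist(),b[1],b[2].tolist())"
```

```text
time: 23.7
position: [409.0, -338.8, -7.0]
ee_rot: [[-0.008, 1.0, 0.0], [1.0, 0.008, 0.0], [0.0, 0.0, -1.0]]
force: [0.8, 0.4, -0.0]
finger_gap: 32.8
time: 24.5
position: [410.2, -339.4, 190.2]
ee_rot: [[-0.009, 1.0, 0.004], [1.0, 0.009, -0.004], [-0.004, 0.004, -1.0]]
force: [1.2, -0.2, 0.4]
finger_gap: 51.4
t 24.5 p [410.2, -339.4, 190.2] yaw 90.49 z [0.004, -0.004, -1.0] F [1.2, -0.2, 0.4] gap 51.4
shift(in current tool axes) [1.3808, 0.7608, -0.0015] after turn: [1.3872, 0.7489, 0.001] turn [0.04, 0.039, 0.082]
[302.1, 133.5] 177 [400.7, -280.3, 49.0]
[312.7, 210.8] 1325 [409.0, -337.4, 49.1]
[34.0, 282.6] 1060 [425.0, 612.6, 188.6]
[340.4, 345.7] 69 [322.9, -90.3, 12.5]
```

```bash
python3 -m crank '[[[0.173,0.094,0,0,0,0.08,0.5],[0.173,0.094,0,0,0,0,0.5],[0.173,0.094,0,0,0,0,0.5],[0.173,0.094,0,0,0,0,0.5],[0.173,0.094,0,0,0,0,0.5],[0.173,0.094,0,0,0,0,0.5],[0.173,0.094,0,0,0,0,0.5],[0.173,0.094,0,0,0,0,0.5]]]'
python3 -m crank '[[[0,0,0,0,0,0.9,0.5],[0,0,0,0,0,0.9,0.5],[0,0,0,0,0,0.95,0.5],[0,0,0,0,0,0.95,0.5],[0,0,0,0,0,0,0.5]]]'
python3 -m crank '[[[0.21,-0.098,0,0,0,0,0.5],[0.21,-0.098,0,0,0,0,0.5],[0.21,-0.098,0,0,0,0,0.5],[0.21,-0.098,0,0,0,0,0.5],[0.21,-0.098,0,0,0,0,0.5],[0.21,-0.098,0,0,0,0,0.5],[0.21,-0.098,0,0,0,0,0.5],[0.21,-0.098,0,0,0,0,0.5],[0.21,-0.098,0,0,0,0,0.5],[0,0,0,0,0,0,0.5]]]'
python3 -c "
from h import *
st();todo([538,355.5,100],68)
c=capture('wrist')
for col in('red','yellow'):
  for b in blobs(c,col)[0]: print(b[0].tolist(),b[1],b[2].tolist())"
```

```text
time: 25.4
position: [559.3, -60.5, 185.1]
ee_rot: [[0.0, 1.0, -0.0], [1.0, -0.0, -0.0], [-0.0, -0.0, -1.0]]
force: [0.9, -0.8, 0.4]
finger_gap: 42.6
time: 25.9
position: [558.8, -61.8, 185.0]
ee_rot: [[0.379, 0.925, -0.0], [0.925, -0.379, -0.0], [-0.0, -0.0, -1.0]]
force: [0.3, 0.0, 0.8]
finger_gap: 42.9
time: 26.9
position: [534.5, 362.3, 184.7]
ee_rot: [[0.366, 0.931, -0.003], [0.931, -0.366, 0.004], [0.002, -0.004, -1.0]]
force: [-0.8, 0.2, -0.5]
finger_gap: 42.7
t 26.9 p [534.5, 362.3, 184.7] yaw 68.53 z [-0.003, 0.004, -1.0] F [-0.8, 0.2, -0.5] gap 42.7
shift(in current tool axes) [-0.0263, 0.0304, 0.4234] after turn: [-0.025, 0.029, 0.4236] turn [-0.037, -0.023, 0.088]
[415.7, 213.5] 87 [608.5, 327.4, 13.7]
[32.7, 271.9] 24 [284.1, 397.7, 11.1]
[327.0, 129.8] 758 [564.0, 416.9, 25.0]
[9.3, 185.0] 415 [312.2, 468.5, 19.7]
[115.6, 261.6] 398 [360.7, 380.9, 19.7]
[323.7, 289.5] 646 [515.2, 296.3, 24.9]
```

```bash
python3 -m crank '[[[-0.02,0.033,0.14,0,0,0.08,0.5],[0,0,0.14,0,0,0,0.5],[0,0,0.14,0,0,0,0.5],[0,0,0.12,0,0,0,0.5],[0,0,0.06,0,0,0,0.5],[0,0,0,0,0,0,0.5]]]'
python3 -c "
from h import *
st();todo([539,356,-12],68)
c=capture('wrist');cv2.imwrite('pics/w4.png',c['frame'])
"
```

```text
time: 27.55
position: [543.1, 346.7, 63.6]
ee_rot: [[0.386, 0.923, -0.002], [0.923, -0.386, -0.002], [-0.002, -0.001, -1.0]]
force: [-0.3, -0.0, -0.2]
finger_gap: 43.0
t 27.55 p [543.1, 346.7, 63.6] yaw 67.31 z [-0.002, -0.002, -1.0] F [-0.3, -0.0, -0.2] gap 43.0
shift(in current tool axes) [0.0359, -0.0363, 0.3781] after turn: [0.0354, -0.0363, 0.3781] turn [-0.011, 0.024, -0.116]
```

View pics/w4.png

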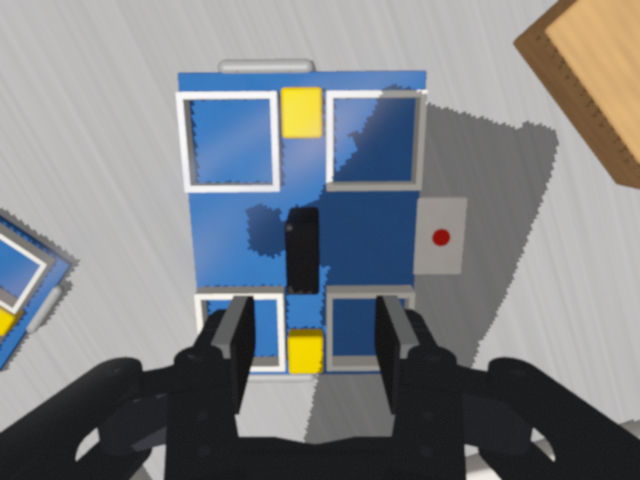

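```bash
python3 -m crank '[[[0.035,-0.036,0,0,0,-0.11,0.5],[0,0,0,0,0,0,0.5],[0,0,0,0,0,0,0.5]]]' 80
python3 -c "
from h import *
st();todo([539,356,-12],68)
"
```

```text
time: 27.9
position: [539.4, 358.7, 66.1]
ee_rot: [[0.374, 0.927, 0.001], [0.927, -0.374, 0.001], [0.001, 0.001, -1.0]]
force: [0.5, -0.0, 0.3]
finger_gap: 42.5
t 27.9 p [539.4, 358.7, 66.1] yaw 68.04 z [0.001, 0.001, -1.0] F [0.5, -0.0, 0.3] gap 42.5
shift(in current tool axes) [-0.0138, 0.003, 0.3903] after turn: [-0.0133, 0.0033, 0.3903] turn [0.008, -0.012, 0.006]
```

```bash
python3 -m crank '[[[-0.013,0.003,0.1,0,0,0,0.5],[0,0,0.1,0,0,0,0.5],[0,0,0.08,0,0,0,0.5],[0,0,0.06,0,0,0,0.5],[0,0,0.04,0,0,0,0.5],[0,0,0,0,0,0,0.5]]]' 80
python3 -c "
from h import *
st();todo([539,356,-12],68)
"
python3 -m crank '[[[0,0,0,0,0,0,1],[0,0,0,0,0,0,1],[0,0,0,0,0,0,1],[0,0,0,0,0,0,1],[0,0,0,0,0,0,1]]]' 80
```

```text
time: 28.5
position: [538.5, 354.9, -11.9]
ee_rot: [[0.375, 0.927, -0.001], [0.927, -0.375, -0.001], [-0.001, -0.001, -1.0]]
force: [-0.0, -0.6, 0.4]
finger_gap: 43.0
t 28.5 p [538.5, 354.9, -11.9] yaw 67.97 z [-0.001, -0.001, -1.0] F [-0.0, -0.6, 0.4] gap 43.0
shift(in current tool axes) [0.0062, 0.0001, 0.0006] after turn: [0.0062, 0.0001, 0.0006] turn [-0.008, 0.01, -0.004]
time: 29.0
position: [539.5, 355.6, -9.9]
ee_rot: [[0.375, 0.927, 0.001], [0.927, -0.375, 0.001], [0.001, 0.001, -1.0]]
force: [-0.4, -0.2, 7.0]
finger_gap: 14.5
```

```bash
python3 -m crank '[[[0,0,-0.02,0,0,0,1],[0,0,-0.08,0,0,0,1],[0,0,-0.15,0,0,0,1],[0,0,-0.15,0,0,0,1],[0,0,-0.15,0,0,0,1],[0,0,-0.15,0,0,0,1],[0,0,-0.1,0,0,0,1],[0,0,0,0,0,0,1],[0,0,0,0,0,0,1]]]'
python3 - <<'E'
from h import *
st()
est=dict(L=(525.,9),R=(508.,-125),F=(594.,-66))
for n in("top","scene"):
    c=dict(np.load(n+"0.npz"));P=cloud(c);res={}
    for k,(x,y) in est.items():
        for it in range(3):
            m=(np.hypot(P[...,0]-x,P[...,1]-y)<15)&(P[...,2]>41)&(P[...,2]<63)
            v,u=np.nonzero(m);q=onplane(c,(u.min()+u.max())/2,(v.min()+v.max())/2,48.6);q2=onplane(c,u.mean(),v.mean(),48.6)
            x,y=q2[:2]
        res[k]=q2[:2];print(n,k,m.sum(),q.round(1),q2.round(1))
    A=np.array([[46,0],[-30,68],[-30,-68.]]);B=np.array([res["F"],res["L"],res["R"]])
    a0,b0=A-A.mean(0),B-B.mean(0);th=np.arctan2((a0[:,0]*b0[:,1]-a0[:,1]*b0[:,0]).sum(),(a0*b0).sum())
    Rm=np.array([[np.cos(th),-np.sin(th)],[np.sin(th),np.cos(th)]]);t=B.mean(0)-Rm@A.mean(0)
    print(n,"mount",t.round(1),"ang",np.degrees(th).round(2),"res",(B-(A@Rm.T+t)).round(1).tolist())
    # needle post top / knob
    for nm,(x,y),zl,zh in(("posttop",(691,36),115,140),("knob",(450,-45),85,99)):
        m=(np.hypot(P[...,0]-x,P[...,1]-y)<40)&(P[...,2]>zl)&(P[...,2]<zh);print(nm,m.sum(),((P[m].min(0)+P[m].max(0))/2).round(1))
E
```

```text
time: 29.9
position: [538.7, 354.8, 148.8]
ee_rot: [[0.375, 0.927, 0.0], [0.927, -0.375, -0.0], [-0.0, 0.0, -1.0]]
force: [-0.1, -0.4, -4.5]
finger_gap: 14.8
t 29.9 p [538.7, 354.8, 148.8] yaw 67.97 z [0.0, -0.0, -1.0] F [-0.1, -0.4, -4.5] gap 14.8
top L 47 [533.1  14.9  48.6] [533.   14.   48.6]
top R 45 [ 514.2 -119.6   48.6] [ 513.7 -121.    48.6]
top F 51 [596.1 -62.8  48.6] [597.4 -64.1  48.6]
top mount [552.7 -57.7] ang -8.16 res [[-0.8, 0.1], [0.4, 0.2], [0.4, -0.3]]
posttop 231 [689.9  36.3 126.8]
knob 34 [453.4 -43.9  92.6]
scene L 57 [532.2  14.1  48.6] [530.9  14.2  48.6]
scene R 60 [ 513.6 -121.1   48.6] [ 513.2 -120.4   48.6]
scene F 67 [598.9 -63.8  48.6] [597.7 -63.8  48.6]
scene mount [551.9 -57.3] ang -7.62 res [[0.2, -0.4], [-0.3, 0.1], [0.1, 0.3]]
posttop 357 [694.9  36.8 125.9]
knob 37 [457.2 -42.8  91.4]
```

```bash
python3 -m crank '[[[0,0,-0.05,0,0,-0.6,1],[0,0,0,0,0,-0.6,1],[0,0,0,0,0,-0.6,1],[0,0,0,0,0,-0.55,1],[-0.05,0.009,0,0,0,0,1],[-0.1,0.017,0,0,0,0,1],[-0.15,0.026,0,0,0,0,1],[-0.15,0.026,0,0,0,0,1],[-0.15,0.026,0,0,0,0,1],[-0.15,0.026,0,0,0,0,1]]]'
python3 -m crank '[[[-0.15,0.026,0,0,0,0,1],[-0.15,0.026,0,0,0,0,1],[-0.15,0.026,0,0,0,0,1],[-0.15,0.026,0,0,0,0,1],[-0.15,0.026,0,0,0,0,1],[-0.15,0.026,0,0,0,0,1],[-0.15,0.026,0,0,0,0,1],[-0.1,0.017,0,0,0,0,1],[-0.08,0.014,0,0,0,0,1],[0,0,0,0,0,0,1]]]'
python3 - <<'E'
from h import *
st();todo([552.3,-57.5,160],82.1)
o=monitor.get_obs()
for n in("top","scene"):
    c=capture(n)
    cv2.imwrite(f"pics/{n}1.png",c["frame"])
    for col in("red","yellow"):
        for b in blobs(c,col,8)[0]:
            if b[2][2]>120 and abs(b[2][1])<300: print(n,col,b[0].tolist(),b[1],b[2].tolist())
E
```

```text
time: 30.9
position: [543.3, 200.4, 157.8]
ee_rot: [[0.141, 0.99, -0.002], [0.99, -0.141, -0.001], [-0.001, -0.001, -1.0]]
force: [0.6, -0.5, -3.3]
finger_gap: 14.6
time: 31.9
position: [551.6, -49.9, 158.2]
ee_rot: [[0.143, 0.99, -0.001], [0.99, -0.143, -0.001], [-0.001, -0.001, -1.0]]
force: [0.2, -1.0, -3.9]
finger_gap: 14.9
t 31.9 p [551.6, -49.9, 158.2] yaw 81.77 z [-0.001, -0.001, -1.0] F [0.2, -1.0, -3.9] gap 14.9
shift(in current tool axes) [-0.0373, 0.009, -0.0091] after turn: [-0.0374, 0.0088, -0.0091] turn [-0.012, 0.01, -0.054]
top yellow [302.0, 239.1] 82 [558.7, 14.2, 192.0]
scene red [303.0, 219.0] 9 [627.7, -59.9, 182.3]
scene yellow [282.1, 186.4] 69 [543.6, -113.6, 193.1]
scene yellow [344.6, 196.6] 75 [563.3, 17.8, 192.9]
```

```bash
python3 -m crank '[[[-0.02,0.009,0,0,0,-0.05,1],[-0.02,0,0.06,0,0,0,1],[0,0,0.1,0,0,0,1],[0,0,0.1,0,0,0,1],[0,0,0.08,0,0,0,1],[0,0,0.05,0,0,0,1],[0,0,0,0,0,0,1],[0,0,0,0,0,0,1]]]'
python3 - <<'E'
from h import *
st();todo([552.3,-57.5,75],82.1)
o=monitor.get_obs()
for n in("top","scene"):
    c=capture(n)
    cv2.imwrite(f"pics/{n}2.png",c["frame"])
    for col in("red","yellow"):
        for b in blobs(c,col,8)[0]:
            if b[2][2]>70 and abs(b[2][1])<300: print(n,col,b[0].tolist(),b[1],b[2].tolist())
s=cv2.resize(c["frame"][140:320,220:420],None,fx=4,fy=3.3,interpolation=cv2.INTER_CUBIC);cv2.imwrite("pics/s2c.png",s)
E
```

```text
time: 32.8
position: [553.3, -54.6, 81.4]
ee_rot: [[0.133, 0.991, 0.001], [0.991, -0.133, 0.0], [0.0, 0.0, -1.0]]
force: [0.4, 0.0, -4.2]
finger_gap: 14.6
t 32.8 p [553.3, -54.6, 81.4] yaw 82.38 z [0.001, 0.0, -1.0] F [0.4, 0.0, -4.2] gap 14.6
shift(in current tool axes) [-0.0151, -0.0029, 0.0321] after turn: [-0.0151, -0.0028, 0.0321] turn [0.005, -0.002, 0.047]
top yellow [304.6, 245.7] 69 [559.1, 8.8, 115.2]
scene red [300.7, 246.9] 9 [628.3, -66.0, 105.3]
scene yellow [280.4, 214.7] 65 [546.2, -120.6, 116.8]
scene yellow [339.9, 224.5] 71 [563.7, 10.2, 116.4]
```

View pics/s2c.png

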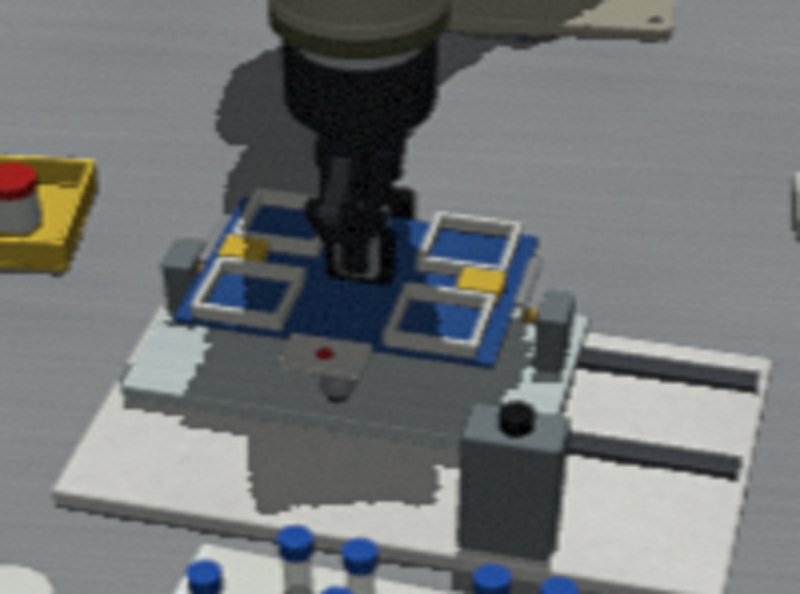

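```bash
python3 -m crank '[[[-0.0085,-0.002,0.02,0,0,0.04,1],[0,0,0.03,0,0,0,1],[0,0,0.02,0,0,0,1],[0,0,0.01,0,0,0,1],[0,0,0.01,0,0,0,1],[0,0,0,0,0,0,1]]]'
python3 -c "
from h import *
st();todo([552.5,-56.3,62],82.1)"
python3 -m crank '[[[0,0,0.01,0,0,0,1],[0,0,0.01,0,0,0,1],[0,0,0,0,0,0,1]]]'
python3 -m crank '[[[0,0,0.01,0,0,0,1],[0,0,0.01,0,0,0,1],[0,0,0,0,0,0,1]]]'
```

```text
time: 33.5
position: [552.2, -56.4, 62.8]
ee_rot: [[0.137, 0.991, -0.0], [0.991, -0.137, 0.0], [0.0, -0.0, -1.0]]
force: [0.1, -0.2, -3.4]
finger_gap: 14.6
t 33.5 p [552.2, -56.4, 62.8] yaw 82.13 z [-0.0, 0.0, -1.0] F [0.1, -0.2, -3.4] gap 14.6
shift(in current tool axes) [0.0006, 0.0015, 0.0039] after turn: [0.0006, 0.0015, 0.0039] turn [-0.003, -0.0, 0.005]
time: 33.8
position: [553.2, -56.4, 59.7]
ee_rot: [[0.137, 0.991, 0.002], [0.991, -0.137, -0.0], [0.0, 0.002, -1.0]]
force: [1.2, 0.1, 0.3]
finger_gap: 14.6
time: 34.1
position: [551.8, -56.4, 54.3]
ee_rot: [[0.137, 0.991, -0.001], [0.991, -0.137, 0.0], [0.0, -0.001, -1.0]]
force: [1.3, 0.4, -4.2]
finger_gap: 14.8
```

```bash
for i in 1; do python3 -m crank '[[[0,0,0.01,0,0,0,1],[0,0,0.01,0,0,0,1],[0,0,0,0,0,0,1]]]'
python3 -m crank '[[[0,0,0.01,0,0,0,1],[0,0,0.005,0,0,0,1],[0,0,0,0,0,0,1]]]'
python3 -m crank '[[[0,0,0.01,0,0,0,1],[0,0,0,0,0,0,1],[0,0,0,0,0,0,1]]]'; done
```

```text
time: 34.4
position: [551.5, -56.4, 50.0]
ee_rot: [[0.137, 0.991, -0.002], [0.991, -0.137, 0.0], [0.0, -0.002, -1.0]]
force: [1.2, 0.1, -9.0]
finger_gap: 14.2
time: 34.7
position: [551.9, -56.4, 47.4]
ee_rot: [[0.137, 0.991, -0.001], [0.991, -0.137, 0.0], [0.0, -0.001, -1.0]]
force: [0.7, -0.2, -11.3]
finger_gap: 15.1
time: 35.0
position: [553.2, -56.5, 46.3]
ee_rot: [[0.137, 0.991, 0.002], [0.991, -0.137, 0.0], [0.0, 0.002, -1.0]]
force: [5.6, 0.8, -9.9]
finger_gap: 14.1
```

```bash
python3 -m crank '[[[0,0,0,0,0,0,0.6],[0,0,0,0,0,0,0.6],[0,0,0,0,0,0,0.6],[0,0,0,0,0,0,0.6]]]' 40
python3 -m crank '[[[0,0,-0.1,0,0,0,0.6],[0,0,-0.2,0,0,0,0.6],[0,0,-0.2,0,0,0,0.6],[0,0,-0.1,0,0,0,0.6],[0,0,0,0,0,0,0.6],[0,0,0,0,0,0,0.6]]]'
python3 - <<'E'
from h import *
st()
c=capture("wrist");P=cloud(c);cv2.imwrite("pics/w5.png",c["frame"])
for n in("wrist","scene"):
    c=capture(n)
    for col in("red","yellow"):
        for b in blobs(c,col,8)[0]:
            if 50<b[2][2]<120 and abs(b[2][1])<250: print(n,col,b[0].tolist(),b[1],b[2].tolist())
m=(np.hypot(P[...,0]-552,P[...,1]+57)<110)&(P[...,2]>58)&(P[...,2]<75)
hsv=cv2.cvtColor(cv2.imread("pics/w5.png"),cv2.COLOR_BGR2HSV);m&=cv2.inRange(hsv,(105,120,40),(125,255,255))>0
q=P[m];A=np.c_[q[:,0]-552.3,q[:,1]+57.5,np.ones(len(q))];s=np.linalg.lstsq(A,q[:,2],rcond=None)[0];print("plane",s,len(q))
E
```

```text
time: 35.4
position: [552.4, -56.5, 46.4]
ee_rot: [[0.137, 0.991, 0.0], [0.991, -0.137, -0.0], [-0.0, 0.0, -1.0]]
force: [-0.2, 0.1, 0.2]
finger_gap: 33.9
time: 36.0
position: [552.3, -56.5, 166.0]
ee_rot: [[0.137, 0.991, 0.0], [0.991, -0.137, -0.001], [-0.0, 0.0, -1.0]]
force: [1.1, 0.3, -0.4]
finger_gap: 34.4
t 36.0 p [552.3, -56.5, 166.0] yaw 82.12 z [0.0, -0.001, -1.0] F [1.1, 0.3, -0.4] gap 34.4
wrist red [433.3, 227.8] 151 [628.2, -66.0, 68.8]
wrist yellow [287.2, 74.4] 141 [548.2, 38.9, 78.9]
wrist yellow [319.1, 123.4] 1284 [562.8, 9.7, 80.2]
wrist yellow [318.7, 323.5] 1016 [545.4, -118.6, 80.0]
wrist yellow [291.9, 360.6] 81 [523.1, -144.7, 78.8]
scene red [300.1, 259.1] 8 [628.6, -67.9, 68.3]
scene yellow [280.6, 227.2] 65 [547.2, -122.2, 79.8]
scene yellow [338.7, 237.2] 70 [565.4, 8.3, 80.1]
plane [-7.25337660e-04  3.99016609e-04  6.82451016e+01] 26378
```

View pics/w5.png

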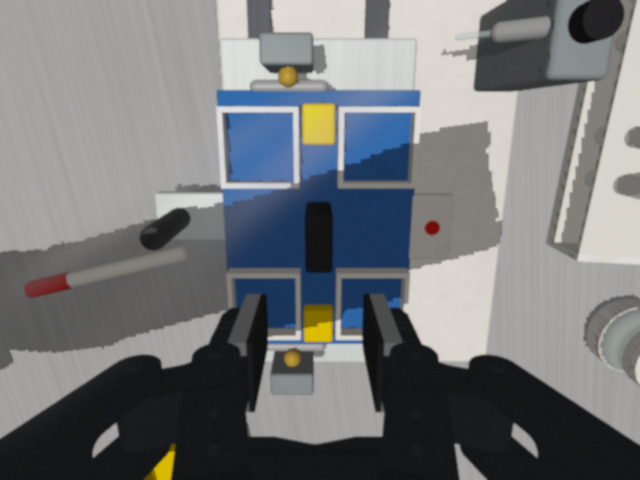

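```bash
python3 -m crank '[[[-0.174,0.019,0,0,0,0,0.3],[-0.174,0.019,0,0,0,0,0.3],[-0.174,0.019,0,0,0,0,0.3],[-0.174,0.019,0,0,0,0,0.3],[-0.174,0.019,0,0,0,0,0.3],[-0.174,0.019,0,0,0,0,0.3],[-0.174,0.019,0,0,0,0,0.3],[0,0,0,0,0,0,0.3],[0,0,0,0,0,0,0.3]]]'
python3 - <<'E'
from h import *
st();print(np.round(monitor.get_obs()["joints"],1))
for n in("wrist","top","scene"):
    c=capture(n)
    for b in blobs(c,"blue",60)[0]: 
        if 30<b[2][2]<60 : print(n,b[0].tolist(),b[1],b[2].tolist())
    if n=="top":cv2.imwrite("pics/top3.png",c["frame"])
E
```

```text
time: 37.05
position: [544.6, -301.7, 164.7]
ee_rot: [[0.138, 0.99, -0.002], [0.99, -0.138, 0.001], [0.001, -0.002, -1.0]]
force: [0.5, 0.5, -0.1]
finger_gap: 59.6
t 37.05 p [544.6, -301.7, 164.7] yaw 82.04 z [-0.002, 0.001, -1.0] F [0.5, 0.5, -0.1] gap 59.6
[ 53.5  24.3 -37.8  84.9  15.   76.    6.5]
wrist [315.0, 219.3] 1663 [544.3, -300.4, 45.1]
wrist [257.8, 406.9] 1330 [477.3, -447.8, 44.8]
top [424.0, 262.5] 127 [540.5, -301.7, 44.5]
scene [150.0, 209.4] 131 [481.5, -450.2, 44.5]
scene [203.6, 233.8] 142 [550.5, -300.8, 44.3]
```

View pics/top3.png

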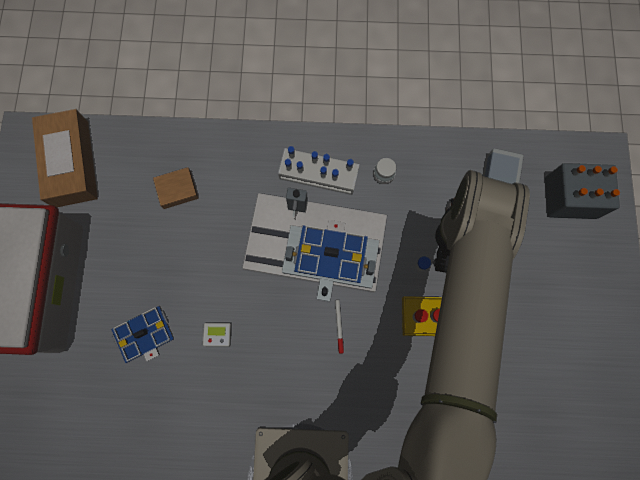

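```bash
python3 -m crank '[[[0.006,0,0.14,0,0,0,0.3],[0,0,0.14,0,0,0,0.3],[0,0,0.14,0,0,0,0.3],[0,0,0.14,0,0,0,0.3],[0,0,0.14,0,0,0,0.3],[0,0,0.1,0,0,0,0.3],[0,0,0.06,0,0,0,0.3],[0,0,0.03,0,0,0,0.3],[0,0,0,0,0,0,0.3]]]' 40
python3 -c "
from h import *
st();todo([544.4,-300.6,-14],82)"
python3 -m crank '[[[0,0,0,0,0,0,0.8],[0,0,0,0,0,0,0.8],[0,0,0,0,0,0,0.8],[0,0,0,0,0,0,0.8],[0,0,0,0,0,0,0.8]]]' 60
```

```text
time: 38.1
position: [545.5, -299.7, -12.0]
ee_rot: [[0.136, 0.991, -0.0], [0.991, -0.136, 0.0], [0.0, -0.0, -1.0]]
force: [0.2, 0.2, -0.5]
finger_gap: 59.6
t 38.1 p [545.5, -299.7, -12.0] yaw 82.16 z [-0.0, 0.0, -1.0] F [0.2, 0.2, -0.5] gap 59.6
shift(in current tool axes) [-0.0052, -0.005, 0.0099] after turn: [-0.0052, -0.005, 0.0099] turn [-0.002, -0.002, 0.027]
time: 38.6
position: [546.3, -300.6, -10.5]
ee_rot: [[0.137, 0.991, 0.002], [0.991, -0.137, -0.001], [-0.001, 0.002, -1.0]]
force: [-1.0, 1.4, 7.1]
finger_gap: 31.7
```

```bash
python3 -m crank '[[[0,0,-0.05,0,0,0,0.8],[0,0,-0.15,0,0,0,0.8],[0,0,-0.15,0,0,0,0.8],[0,0,-0.15,0,0,0,0.8],[0,0,-0.2,0,0,0,0.8],[0,0,-0.15,0,0,0,0.8],[0.12,0.006,0,0,0,0,0.8],[0.12,0.006,0,0,0,0,0.8],[0.12,0.006,0,0,0,0,0.8],[0.12,0.006,0,0,0,0,0.8]]]'
python3 -m crank '[[[0.12,0.006,0,0,0,0,0.8],[0.12,0.006,0,0,0,0,0.8],[0.12,0.006,0,0,0,0,0.8],[0.1,0.006,0,0,0,0,0.8],[0,0,0,0,0,1,0.8],[0,0,0,0,0,1,0.8],[0,0,0,0,0,1,0.8],[0,0,0,0,0,1,0.8],[0,0,0,0,0,1,0.8]]]'
python3 -m crank '[[[0,0,0,0,0,1,0.8],[0,0,0,0,0,1,0.8],[0,0,0,0,0,1,0.8],[0,0,0,0,0,1,0.8],[0,0,0,0,0,1,0.8],[0,0,0,0,0,1,0.8],[0,0,0,0,0,1,0.8],[0,0,0,0,0,1,0.8],[0,0,0,0,0,1,0.8],[0,0,0,0,0,1,0.8]]]'
python3 - <<'E'
from h import *
st();print(np.round(monitor.get_obs()["joints"],1));todo([582,-112.2,150],-7.9)
c=capture("wrist");cv2.imwrite("pics/w6.png",c["frame"])
for col in("red","yellow"):
    for b in blobs(c,col,8)[0]: print(col,b[0].tolist(),b[1],b[2].tolist())
E
```

```text
time: 39.6
position: [563.5, -204.8, 159.0]
ee_rot: [[0.137, 0.991, 0.001], [0.991, -0.137, -0.001], [-0.0, 0.001, -1.0]]
force: [-0.0, 0.4, -1.0]
finger_gap: 31.6
time: 40.5
position: [580.7, -115.1, 158.9]
ee_rot: [[0.617, 0.787, 0.001], [0.787, -0.617, -0.0], [0.0, 0.001, -1.0]]
force: [0.8, 0.0, -0.6]
finger_gap: 31.7
time: 41.5
position: [580.7, -115.1, 158.9]
ee_rot: [[0.99, -0.141, 0.001], [-0.141, -0.99, -0.0], [0.001, 0.0, -1.0]]
force: [-0.7, -0.3, -0.3]
finger_gap: 31.6
t 41.5 p [580.7, -115.1, 158.9] yaw -8.11 z [0.001, -0.0, -1.0] F [-0.7, -0.3, -0.3] gap 31.6
[ 30.4  18.7 -28.9  90.7   9.3  72.9 -98.1]
shift(in current tool axes) [0.0043, -0.0153, 0.0445] after turn: [0.0044, -0.0152, 0.0445] turn [0.0, -0.007, -0.035]
red [229.4, 167.3] 86 [626.6, -67.4, 69.0]
red [624.1, 391.8] 1239 [413.6, -332.6, 48.6]
red [574.5, 395.2] 764 [418.6, -293.6, 48.8]
yellow [347.4, 276.1] 191 [550.7, -131.0, 79.8]
yellow [129.0, 284.5] 1094 [563.7, 8.0, 80.2]
yellow [576.5, 350.1] 7776 [435.0, -320.4, 6.2]
yellow [91.2, 311.4] 40 [548.7, 37.4, 79.7]
yellow [516.3, 435.0] 301 [360.8, -259.3, 27.9]
```

View pics/w6.png

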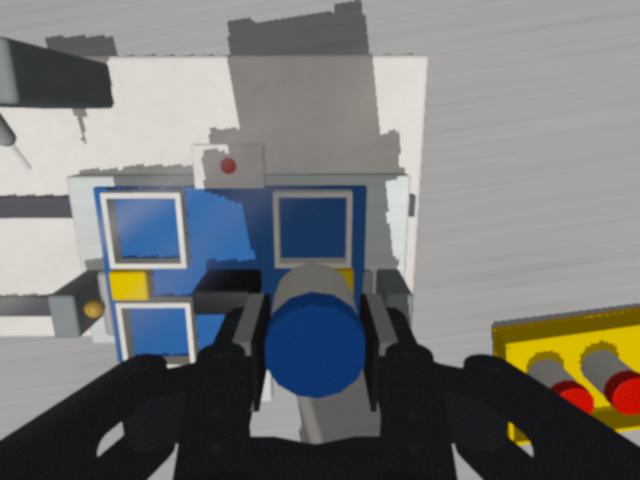

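Run:
```python
from h import *
c=capture("wrist");print(onplane(c,312.5,227.5,78).round(1),onplane(c,144,230,78).round(1))
hsv=cv2.cvtColor(c["frame"],cv2.COLOR_BGR2HSV);P=cloud(c)
m=(cv2.inRange(hsv,(0,0,90),(180,60,255))>0)&(P[...,2]>75)&(P[...,2]<82)
for k,(x,y) in dict(n4=(582,-112),n3=(596,-9)).items():
    q=P[m&(np.hypot(P[...,0]-x,P[...,1]-y)<38)];a=np.radians(-7.9);X=np.array([np.cos(a),np.sin(a)]);Y=np.array([-X[1],X[0]])
    u,v=q[:,:2]@X,q[:,:2]@Y;p=[(np.percentile(w,1)+np.percentile(w,99))/2 for w in(u,v)];print(k,(p[0]*X+p[1]*Y).round(1),np.ptp(u).round(1),np.ptp(v).round(1),len(q))
```

```text
[ 584. -113.   78.] [597.5  -9.4  78. ]
n4 [ 582.7 -112.6] 48.4 48.2 1554
n3 [596.4  -9.7] 52.9 50.2 1978
```

```bash
python3 -m crank '[[[0.0075,-0.0147,0.1,0,0,-0.03,0.8],[0,0,0.14,0,0,0,0.8],[0,0,0.1,0,0,0,0.8],[0,0,0.06,0,0,0,0.8],[0,0,0,0,0,0,0.8],[0,0,0,0,0,0,0.8]]]'
python3 -c "
from h import *
st();todo([582.6,-112.4,58],-7.9)"
```

```text
time: 42.2
position: [583.1, -112.5, 79.0]
ee_rot: [[0.991, -0.133, 0.001], [-0.133, -0.991, -0.0], [0.001, -0.0, -1.0]]
force: [0.2, 0.4, 0.6]
finger_gap: 31.5
t 42.2 p [583.1, -112.5, 79.0] yaw -7.63 z [0.001, -0.0, -1.0] F [0.2, 0.4, 0.6] gap 31.5
shift(in current tool axes) [-0.0027, -0.0003, 0.1052] after turn: [-0.0026, -0.0003, 0.1052] turn [-0.0, -0.01, 0.045]
```

```bash
python3 -m crank '[[[0,0,0.04,0,0,0,0.8],[0,0,0.03,0,0,0,0.8],[0,0,0.02,0,0,0,0.8],[0,0,0.01,0,0,0,0.8],[0,0,0,0,0,0,0.8]]]'
python3 -m crank '[[[0,0,0,0,0,0,0.45],[0,0,0,0,0,0,0.45],[0,0,0,0,0,0,0.45]]]'
python3 -m crank '[[[0,0,-0.05,0,0,0,0.45],[0,0,-0.15,0,0,0,0.45],[0,0,-0.15,0,0,0,0.45],[0,0,-0.15,0,0,0,0.45],[0,0,-0.05,0,0,0,0.45],[0,0,0,0,0,0,0.45]]]'
python3 - <<'E'
from h import *
st()
c=capture("wrist")
for col in("red","blue"):
    for b in blobs(c,col,60)[0]: print(col,b[0].tolist(),b[1],b[2].tolist())
c=capture("scene")
for b in blobs(c,"blue",60)[0]: 
  if 30<b[2][2]<120: print(b[0].tolist(),b[1],b[2].tolist())
todo([478,-448,167],82)
E
```

```text
time: 42.7
position: [582.4, -112.5, 57.7]
ee_rot: [[0.991, -0.134, -0.0], [-0.134, -0.991, 0.0], [-0.0, 0.0, -1.0]]
force: [-0.2, -0.9, -0.3]
finger_gap: 31.9
time: 43.0
position: [582.8, -112.6, 58.3]
ee_rot: [[0.991, -0.134, 0.0], [-0.134, -0.991, -0.0], [0.001, 0.0, -1.0]]
force: [-0.5, -0.3, 1.1]
finger_gap: 47.0
time: 43.6
position: [583.6, -112.6, 170.2]
ee_rot: [[0.991, -0.134, 0.003], [-0.134, -0.991, -0.001], [0.003, 0.0, -1.0]]
force: [0.1, 0.3, -0.1]
finger_gap: 46.8
t 43.6 p [583.6, -112.6, 170.2] yaw -7.69 z [0.003, -0.001, -1.0] F [0.1, 0.3, -0.1] gap 46.8
red [236.5, 167.6] 124 [627.8, -66.6, 68.9]
red [619.6, 388.8] 1421 [412.9, -335.0, 48.7]
red [573.4, 385.9] 124 [422.1, -296.6, 48.7]
blue [112.4, 193.8] 101 [623.1, 18.0, 68.3]
blue [263.5, 254.4] 13288 [576.2, -72.8, 68.5]
blue [358.3, 264.4] 1744 [555.6, -137.9, 68.2]
blue [162.1, 231.0] 2421 [592.3, -10.8, 68.3]
blue [118.0, 260.4] 119 [576.6, 24.9, 68.4]
blue [167.1, 326.4] 2214 [524.6, 2.9, 68.4]
blue [316.4, 326.9] 2563 [509.2, -102.8, 68.3]
blue [128.1, 337.3] 108 [517.6, 32.7, 68.4]
[159.8, 205.0] 130 [462.2, -432.1, 44.2]
[306.0, 236.8] 1254 [573.4, -65.6, 68.5]
[335.5, 226.8] 135 [519.6, -2.1, 68.2]
[328.1, 248.9] 166 [591.0, -11.8, 68.2]
[130.5, 259.9] 146 [704.8, -396.7, 110.2]
[293.3, 303.9] 80 [770.2, -61.0, 96.5]
[309.5, 308.1] 74 [776.7, -30.2, 96.0]
[270.5, 314.8] 75 [799.8, -99.5, 96.6]
[342.6, 315.9] 89 [788.4, 33.1, 96.3]
[359.1, 319.8] 87 [793.4, 63.6, 96.1]
[303.8, 322.9] 81 [811.9, -35.8, 96.4]
[320.3, 327.2] 74 [818.4, -5.3, 96.7]
[354.7, 335.7] 83 [830.0, 57.7, 96.0]
shift(in current tool axes) [-0.2913, 1.7317, 0.0016] after turn: [-1.7332, -0.2822, 0.0011] turn [-0.006, 0.008, -14.95]
```

```bash
python3 -m crank '[[[-0.051,0.207,0,0,0,0,0.3],[-0.051,0.207,0,0,0,0,0.3],[-0.051,0.207,0,0,0,0,0.3],[-0.051,0.207,0,0,0,0,0.3],[-0.051,0.207,0,0,0,0,0.3],[-0.051,0.207,0,0,0,0,0.3],[-0.051,0.207,0,0,0,0,0.3],[-0.051,0.207,0,0,0,0,0.3],[0,0,0,0,0,0,0.3],[0,0,0,0,0,0,0.3]]]'
python3 - <<'E'
from h import *
st();print(np.round(monitor.get_obs()["joints"],1))
c=capture("wrist")
q=None
for b in blobs(c,"blue",60)[0]:
    print(b[0].tolist(),b[1],b[2].tolist())
    if 38<b[2][2]<50:q=b[2]
todo([q[0],q[1],-12])
c=capture("top");P=cloud(c);m=(P[...,2]>107)&(P[...,2]<116)&(np.hypot(P[...,0]-583,P[...,1]+112)<30);print("pot on plate top",m.sum(),P[m].mean(0).round(1),P[m].max(0)-P[m].min(0))
E
```

```text
time: 44.7
position: [456.0, -430.3, 166.1]
ee_rot: [[0.991, -0.136, -0.002], [-0.136, -0.991, 0.002], [-0.002, -0.002, -1.0]]
force: [-1.1, 0.7, 0.3]
finger_gap: 59.8
t 44.7 p [456.0, -430.3, 166.1] yaw -7.83 z [-0.002, 0.002, -1.0] F [-1.1, 0.7, 0.3] gap 59.8
[ 53.8  21.6 -18.9  84.9   7.1  74.9 -63.6]
[321.4, 213.0] 1656 [458.6, -434.0, 45.1]
shift(in current tool axes) [0.0122, 0.0259, 0.8925] after turn: [0.0122, 0.0259, 0.8925] turn [0.0, 0.0, 0.0]
pot on plate top 125 [ 577.2 -112.2  111.4] [31.45205901 32.7831962   8.32948406]
```

```bash
python3 -m crank '[[[0.012,0.018,0.14,0,0,0,0.3],[0,0,0.14,0,0,0,0.3],[0,0,0.14,0,0,0,0.3],[0,0,0.14,0,0,0,0.3],[0,0,0.14,0,0,0,0.3],[0,0,0.1,0,0,0,0.3],[0,0,0.06,0,0,0,0.3],[0,0,0.03,0,0,0,0.3],[0,0,0,0,0,0,0.3]]]' 60
python3 -c "
from h import *
st();todo([458.6,-433.5,-12],-7.8)"
python3 -m crank '[[[0,0,0,0,0,0,0.8],[0,0,0,0,0,0,0.8],[0,0,0,0,0,0,0.8],[0,0,0,0,0,0,0.8],[0,0,0,0,0,0,0.8]]]' 60
python3 -m crank '[[[0,0,-0.05,0,0,0,0.8],[0,0,-0.15,0,0,0,0.8],[0,0,-0.15,0,0,0,0.8],[0,0,-0.15,0,0,0,0.8],[0,0,-0.2,0,0,0,0.8],[0,0,-0.15,0,0,0,0.8],[0,0,0,0,0,0,0.8]]]'
python3 -c "
from h import *
st();todo([596.3,-9.6,165],-7.8)"
```

```text
time: 45.7
position: [459.6, -433.1, -10.2]
ee_rot: [[0.991, -0.133, -0.0], [-0.133, -0.991, 0.0], [-0.0, -0.0, -1.0]]
force: [-0.4, 0.4, 0.2]
finger_gap: 59.6
t 45.7 p [459.6, -433.1, -10.2] yaw -7.64 z [-0.0, 0.0, -1.0] F [-0.4, 0.4, 0.2] gap 59.6
shift(in current tool axes) [-0.0045, 0.0026, 0.0092] after turn: [-0.0045, 0.0026, 0.0092] turn [-0.004, 0.003, 0.026]
time: 46.2
position: [460.2, -434.3, -8.5]
ee_rot: [[0.991, -0.134, 0.002], [-0.134, -0.991, -0.001], [0.002, 0.001, -1.0]]
force: [-1.2, 1.7, 6.6]
finger_gap: 31.6
time: 46.9
position: [461.2, -435.2, 166.1]
ee_rot: [[0.991, -0.134, 0.006], [-0.134, -0.991, -0.006], [0.007, 0.005, -1.0]]
force: [0.5, 0.2, -0.9]
finger_gap: 31.6
t 46.9 p [461.2, -435.2, 166.1] yaw -7.7 z [0.006, -0.006, -1.0] F [0.5, 0.2, -0.9] gap 31.6
shift(in current tool axes) [0.384, -2.1995, -0.0024] after turn: [0.3802, -2.2001, 0.0055] turn [0.046, -0.065, 0.017]
```

```bash
python3 -m crank '[[[0.038,-0.22,0,0,0,0,0.8],[0.038,-0.22,0,0,0,0,0.8],[0.038,-0.22,0,0,0,0,0.8],[0.038,-0.22,0,0,0,0,0.8],[0.038,-0.22,0,0,0,0,0.8],[0.038,-0.22,0,0,0,0,0.8],[0.038,-0.22,0,0,0,0,0.8],[0.038,-0.22,0,0,0,0,0.8],[0.038,-0.22,0,0,0,0,0.8],[0.038,-0.22,0,0,0,0,0.8]]]'
python3 -m crank '[[[0,0,0,0,0,0,0.8],[0,0,0,0,0,0,0.8]]]'
python3 - <<'E'
from h import *
st();todo([596.3,-9.6,59.2],-7.8)
c=capture("wrist");cv2.imwrite("pics/w7.png",c["frame"])
hsv=cv2.cvtColor(c["frame"],cv2.COLOR_BGR2HSV);P=cloud(c)
m=(cv2.inRange(hsv,(0,0,90),(180,60,255))>0)&(P[...,2]>75)&(P[...,2]<82)
x,y=596,-9.6
q=P[m&(np.hypot(P[...,0]-x,P[...,1]-y)<36)];a=np.radians(-7.9);X=np.array([np.cos(a),np.sin(a)]);Y=np.array([-X[1],X[0]])
u,v=q[:,:2]@X,q[:,:2]@Y;p=[(np.percentile(w,1)+np.percentile(w,99))/2 for w in(u,v)];print((p[0]*X+p[1]*Y).round(1),np.ptp(u).round(1),np.ptp(v).round(1),len(q))
E
```

```text
time: 47.9
position: [593.5, -6.3, 160.1]
ee_rot: [[0.991, -0.134, -0.0], [-0.134, -0.991, -0.0], [0.0, 0.0, -1.0]]
force: [0.4, 0.1, -0.9]
finger_gap: 31.8
time: 48.1
position: [593.3, -6.5, 159.8]
ee_rot: [[0.991, -0.131, -0.001], [-0.131, -0.991, 0.0], [-0.001, -0.0, -1.0]]
force: [1.0, -0.2, -0.4]
finger_gap: 31.7
t 48.1 p [593.3, -6.5, 159.8] yaw -7.54 z [-0.001, 0.0, -1.0] F [1.0, -0.2, -0.4] gap 31.7
shift(in current tool axes) [0.0173, 0.0135, 0.5029] after turn: [0.0171, 0.0134, 0.5029] turn [-0.0, 0.006, 0.043]
[596.8  -9.7] 48.8 48.2 1556
```

View pics/w7.png

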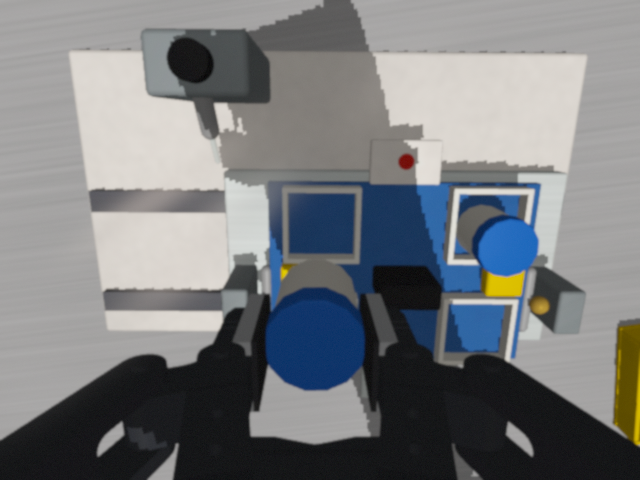

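```bash
python3 -m crank '[[[0.017,0.0135,0.1,0,0,0.04,0.8],[0,0,0.14,0,0,0,0.8],[0,0,0.1,0,0,0,0.8],[0,0,0.06,0,0,0,0.8],[0,0,0,0,0,0,0.8],[0,0,0,0,0,0,0.8]]]'
python3 -c "
from h import *
st();todo([596.4,-9.6,59.2],-7.8)"
```

```text
time: 48.75
position: [596.9, -11.6, 80.8]
ee_rot: [[0.99, -0.139, 0.001], [-0.139, -0.99, -0.0], [0.001, 0.0, -1.0]]
force: [-0.2, 0.4, 1.0]
finger_gap: 31.8
t 48.75 p [596.9, -11.6, 80.8] yaw -7.99 z [0.001, -0.0, -1.0] F [-0.2, 0.4, 1.0] gap 31.8
shift(in current tool axes) [-0.0038, -0.0098, 0.1081] after turn: [-0.0037, -0.0098, 0.1081] turn [0.001, -0.007, -0.032]
```

```bash
python3 -m crank '[[[-0.003,-0.0095,0.03,0,0,0,0.8],[0,0,0.04,0,0,0,0.8],[0,0,0.02,0,0,0,0.8],[0,0,0.015,0,0,0,0.8],[0,0,0,0,0,0,0.8]]]'
python3 -m crank '[[[0,0,0,0,0,0,0.45],[0,0,0,0,0,0,0.45],[0,0,0,0,0,0,0.45]]]'
python3 -m crank '[[[0,0,-0.05,0,0,0,0.45],[0,0,-0.15,0,0,0,0.45],[0,0,-0.15,0,0,0,0.45],[0,0,-0.15,0,0,0,0.45],[0,0,-0.05,0,0,0,0.45],[0,0,0,0,0,0,0.45]]]'
python3 - <<'E'
from h import *
st()
c=capture("wrist");P=cloud(c);cv2.imwrite("pics/w8.png",c["frame"])
for nm,x,y in(("n4",582,-112),("n3",596,-10),("knob",452,-43)):
    m=(P[...,2]>(105 if nm!="knob" else 88))&(P[...,2]<116)&(np.hypot(P[...,0]-x,P[...,1]-y)<30);print(nm,m.sum(),np.median(P[m],0).round(1) if m.any() else"", P[m].std(0).round(1) if m.any() else "")
for b in blobs(c,"red",30)[0]:print(b[0],b[1],b[2])
E
```

```text
time: 49.25
position: [596.1, -9.0, 58.8]
ee_rot: [[0.99, -0.138, -0.0], [-0.138, -0.99, -0.0], [-0.0, 0.0, -1.0]]
force: [0.2, -0.4, -0.3]
finger_gap: 31.4
time: 49.55
position: [596.3, -9.1, 59.2]
ee_rot: [[0.99, -0.138, 0.0], [-0.138, -0.99, -0.0], [0.0, 0.0, -1.0]]
force: [0.9, 0.4, 0.1]
finger_gap: 46.9
time: 50.15
position: [597.2, -8.9, 171.2]
ee_rot: [[0.99, -0.138, 0.003], [-0.138, -0.99, -0.0], [0.003, -0.0, -1.0]]
force: [-0.2, 0.1, -0.1]
finger_gap: 46.6
t 50.15 p [597.2, -8.9, 171.2] yaw -7.94 z [0.003, -0.0, -1.0] F [-0.2, 0.1, -0.1] gap 46.6
n4 2769 [ 581.  -108.9  112.1] [8.6 8.6 1.4]
n3 2633 [595.   -8.3 112.1] [8.6 8.4 1.1]
knob 380 [458.1 -41.4  94.6] [4.2 3.4 2.1]
[398.5 166.1] 161 [628.2 -66.5  68.7]
```

View pics/w8.png

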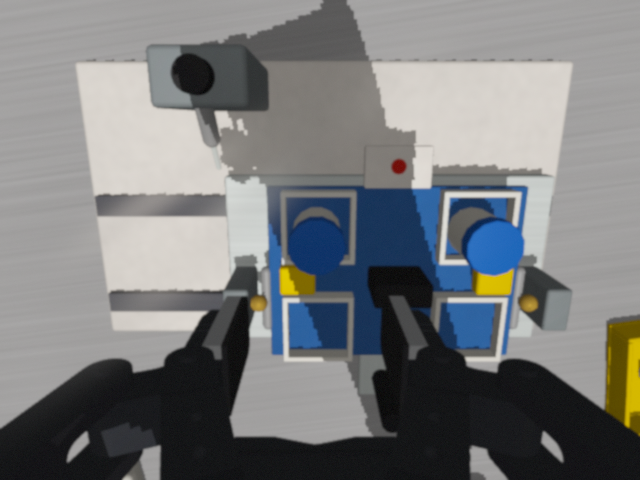

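```bash
python3 -m crank '[[[-0.171,0.066,0,0,0,0,0.45],[-0.171,0.066,0,0,0,0,0.45],[-0.171,0.066,0,0,0,0,0.45],[-0.171,0.066,0,0,0,0,0.45],[0,0,0,0,0,0,0.45],[0,0,0,0,0,0,0.45]]]'
python3 - <<'E'
from h import *
st();print(np.round(monitor.get_obs()["joints"],1))
c=capture("wrist");P=cloud(c);cv2.imwrite("pics/w9.png",c["frame"])
m=(P[...,2]>90)&(P[...,2]<99)&(np.hypot(P[...,0]-454,P[...,1]+42)<25);print("knob",m.sum(),((P[m].min(0)+P[m].max(0))/2).round(1),P[m].mean(0).round(1))
for b in blobs(c,"red",30)[0]:print(b[0],b[1],b[2])
todo([454.5,-42.5,37],-7.9)
# crop around the expected needle
u,v=[int(x) for x in proj(c,(641,43,82))];print(u,v)
np.savez("w9.npz",**c)
u0,v0=max(0,u-70),max(0,v-60);cv2.imwrite("pics/w9c.png",cv2.resize(c["frame"][v0:v0+120,u0:u0+140],None,fx=5,fy=5,interpolation=cv2.INTER_CUBIC));print(u0,v0)
E
```

```text
time: 50.8
position: [452.6, -42.9, 168.3]
ee_rot: [[0.99, -0.139, -0.001], [-0.139, -0.99, -0.001], [-0.001, 0.001, -1.0]]
force: [0.6, -0.4, -0.4]
finger_gap: 47.0
t 50.8 p [452.6, -42.9, 168.3] yaw -8.0 z [-0.001, -0.001, -1.0] F [0.6, -0.4, -0.4] gap 47.0
[ 32.3   0.3 -32.3 109.    0.2  70.8 -98.1]
knob 532 [455.  -42.6  93.5] [455.5 -42.6  94.8]
[638.3 233.8] 35 [ 406.  -275.6   40. ]
[  6.  399.8] 78 [324.5 245.1  25.4]
shift(in current tool axes) [0.006, -0.0006, 0.6573] after turn: [0.0056, -0.0006, 0.6573] turn [0.0, 0.005, -0.008]
103 -95
33 0
```

View pics/w9c.png

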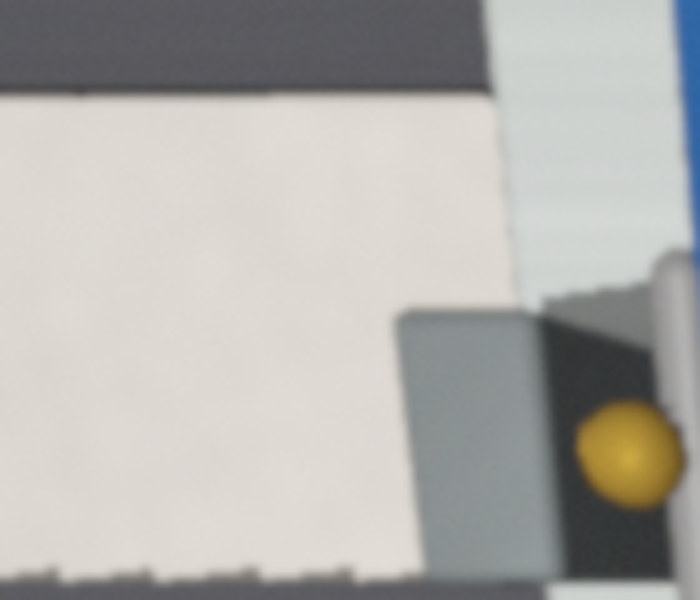

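```bash
python3 -m crank '[[[0.01,-0.001,0.12,0,0,0,0.45],[0,0,0.14,0,0,0,0.45],[0,0,0.14,0,0,0,0.45],[0,0,0.12,0,0,0,0.45],[0,0,0.08,0,0,0,0.45],[0,0,0.05,0,0,0,0.45],[0,0,0,0,0,0,0.45]]]' 40
python3 -m crank '[[[0,0,0,0,0,0,0.9],[0,0,0,0,0,0,0.9],[0,0,0,0,0,0,0.9],[0,0,0,0,0,0,0.9],[0,0,0,0,0,0,0.9]]]' 40
python3 - <<'E'
from h import *
st()
c=dict(np.load("top0.npz"));print(onplane(c,296.1,218.6,82))
P=cloud(c)
f=c["frame"][205:228,285:306];g=cv2.cvtColor(f,cv2.COLOR_BGR2GRAY)
for r in range(len(g)):print(205+r,' '.join(f'{x:3d}' for x in g[r]))
E
```

```text
time: 51.55
position: [454.9, -41.9, 37.6]
ee_rot: [[0.991, -0.137, -0.003], [-0.137, -0.991, 0.001], [-0.003, -0.001, -1.0]]
force: [0.1, 0.0, -0.6]
finger_gap: 46.8
time: 52.05
position: [456.2, -42.7, 40.0]
ee_rot: [[0.99, -0.138, 0.002], [-0.138, -0.99, -0.001], [0.002, 0.0, -1.0]]
force: [-1.0, -0.8, 6.0]
finger_gap: 14.6
t 52.05 p [456.2, -42.7, 40.0] yaw -7.94 z [0.002, -0.001, -1.0] F [-1.0, -0.8, 6.0] gap 14.6
[637.60780951  35.03633441  82.        ]
205 134 128  71  35  39  41  41  44  66  84  79  64  34  42  43  41  41  44  43  40  33
206 131 127  67  34  40  41  42  47  76  83  80  64  35  43  43  41  41  43  42  41  31
207 133 129  88  32  38  41  40  47  78  83  76  50  36  41  42  43  42  42  43  40  33
208 133 135 120  25  35  38  36  49  83  85  74  44  37  41  41  41  42  42  41  39  35
209 133 135 127  62  43  29  29  37  65  78  67  35  36  39  42  42  41  43  41  40  42
210 131 133 131 122 124 119  97  91  54  73  38  29  32  38  37  38  41  39  40  37  54
211 131 132 132 131 134 134 131 130 117 117  57  58  68  95  47  46  29  29  32  26  64
212 132 131 132 134 
[... 687 characters left out ...]
 133 132 132 130 131 132 132 132 134 131 122 133 131 129 131 129 129 131 130 129 129
221 134 132 131 131 132 132 131 132 132 133 134 131 132 129 128 129 130 132 132 130 129
222 132 132 132 132 133 132 131 131 131 132 131 132 131 129 129 129 130 131 131 130 129
223 131 131 133 133 132 132 131 133 132 134 131 132 131 129 130 130 131 131 129 129 129
224 134 132 132 133 134 133 134 133 135 134 134 134 132 130 130 130 129 128 130 129 129
225 132 133 134 135 129 105 120 110 108 114 117 134 133 134 132 132 130 130 130 129 129
226 133 133 133 134 131 116 125 118 119 124 121 121 116 106 101 111 107 132 132 132 133
227 132 133 133 135 128  97 126 125 126 126 123 122 121 119 116 122 118 120 114 106  99
```

```bash
python3 -m crank '[[[0,-0.03,0,0,0,0,0.9],[0,-0.05,0,0,0,0,0.9],[0,-0.06,0,0,0,0,0.9],[0,-0.06,0,0,0,0,0.9],[0,-0.06,0,0,0,0,0.9],[0,-0.06,0,0,0,0,0.9],[0,-0.06,0,0,0,0,0.9],[0,-0.06,0,0,0,0,0.9],[0,-0.05,0,0,0,0,0.9],[0,-0.03,0,0,0,0,0.9]]]' 60
python3 -m crank '[[[0,0,0,0,0,0,0.9],[0,0,0,0,0,0,0.9],[0,0,0,0,0,0,0.9]]]'
python3 -m crank '[[[0,0,0,0,0,0,0.45],[0,0,0,0,0,0,0.45],[0,0,0,0,0,0,0.45]]]'
python3 -m crank '[[[0,0,-0.1,0,0,0,0.45],[0,0,-0.2,0,0,0,0.45],[0,0,-0.2,0,0,0,0.45],[0,0,-0.2,0,0,0,0.45],[0,0,0,0,0,0,0.45],[0,0,0,0,0,0,0.45]]]'
python3 - <<'E'
from h import *
st();todo([545,58,200],-7.9)
for n in("top","scene"):
    c=capture(n)
    for b in blobs(c,"red",5)[0]:
        if 55<b[2][2]<75: print(n,b[0],b[1],b[2])
E
```

```text
time: 53.05
position: [470.6, 60.9, 40.1]
ee_rot: [[0.99, -0.138, 0.002], [-0.138, -0.99, -0.001], [0.002, 0.0, -1.0]]
force: [-2.3, -2.7, 8.8]
finger_gap: 13.8
time: 53.35
position: [470.7, 61.4, 40.1]
ee_rot: [[0.991, -0.137, 0.002], [-0.137, -0.991, 0.001], [0.002, -0.001, -1.0]]
force: [-0.9, 2.9, 6.2]
finger_gap: 14.0
time: 53.65
position: [469.6, 60.2, 39.0]
ee_rot: [[0.99, -0.138, -0.0], [-0.138, -0.99, -0.0], [-0.0, 0.0, -1.0]]
force: [-0.4, -0.1, 0.1]
finger_gap: 47.1
time: 54.25
position: [470.2, 60.3, 179.5]
ee_rot: [[0.99, -0.138, 0.002], [-0.138, -0.99, -0.0], [0.002, 0.0, -1.0]]
force: [-0.4, 0.1, -0.3]
finger_gap: 47.2
t 54.25 p [470.2, 60.3, 179.5] yaw -7.96 z [0.002, -0.0, -1.0] F [-0.4, 0.1, -0.3] gap 47.2
shift(in current tool axes) [0.3724, -0.0405, -0.1021] after turn: [0.3722, -0.0401, -0.1027] turn [0.003, -0.015, -0.01]
top [295.3 218.9] 9 [639.9  38.2  69.1]
```

```bash
python3 -m crank '[[[0,0,-0.15,0,0,0,0.45],[0.13,-0.007,-0.03,0,0,0,0.45],[0.13,-0.007,0,0,0,0,0.45],[0.13,-0.006,0,0,0,0,0.45],[0.12,-0.006,0,0,0,0,0.45],[0,0,0,0,0,0,0.45],[0,0,0,0,0,0,0.45],[0,0,0,0,0,0,0.45]]]'
python3 - <<'E'
from h import *
st()
c=capture("wrist");np.savez("w10.npz",**c)
print("cam",np.linalg.inv(c["world_to_cam"])[:3,3].round(1))
for b in blobs(c,"red",5)[0]:
    if 55<b[2][2]<75: print(b[0],b[1],b[2]);q=b[0]
u0,v0=[int(x) for x in q-np.array([40,40])];print(u0,v0)
cv2.imwrite("pics/w10.png",cv2.resize(c["frame"][max(v0,0):v0+80,u0:u0+80],None,fx=7.5,fy=7.5,interpolation=cv2.INTER_CUBIC))
E
```

```text
time: 55.15
position: [570.6, 51.8, 214.3]
ee_rot: [[0.991, -0.137, -0.002], [-0.137, -0.991, -0.0], [-0.001, 0.0, -1.0]]
force: [0.4, 0.3, 0.4]
finger_gap: 47.1
t 55.15 p [570.6, 51.8, 214.3] yaw -7.9 z [-0.002, -0.0, -1.0] F [0.4, 0.3, 0.4] gap 47.1
cam [639.2  43.6 392. ]
[320.7 110. ] 109 [642.5  38.9  68.8]
280 70
```

View pics/w10.png

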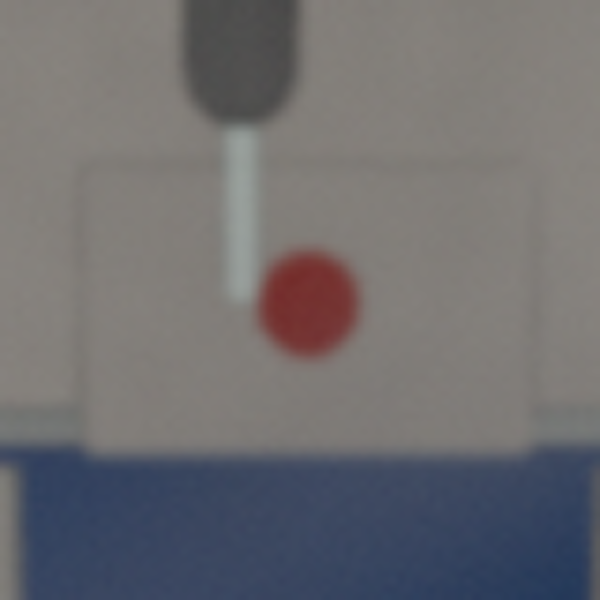

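Run:
```python
from h import *
c=dict(np.load("w10.npz"))
t=onplane(c,312.1,109.9,82);d=onplane(c,321.0,110.1,67);a=np.radians(-7.9);X=np.array([np.cos(a),np.sin(a)]);Y=np.array([-X[1],X[0]])
e=(t-d)[:2];print(t.round(1),d.round(1),"mount x,y err",e@X,e@Y)
st();todo([470.2,60.4,180],-7.9)
```

```text
[643.4  44.9  82. ] [642.6  38.6  67. ] mount x,y err -0.06990959770470451 6.330899836228334
t 55.2 p [570.7, 51.8, 214.7] yaw -7.9 z [-0.001, -0.0, -1.0] F [-0.7, -1.0, -0.2] gap 46.7
shift(in current tool axes) [-0.5036, 0.0264, 0.1737] after turn: [-0.5037, 0.0264, 0.1734] turn [0.004, 0.007, -0.0]
```

```bash
python3 -m crank '[[[-0.13,0.007,0,0,0,0,0.45],[-0.13,0.007,0,0,0,0,0.45],[-0.12,0.006,0,0,0,0,0.45],[-0.12,0.006,0,0,0,0,0.45],[0,0,0.15,0,0,0,0.45],[0,0,0.15,0,0,0,0.45],[0,0,0.15,0,0,0,0.45],[0,0,0.15,0,0,0,0.45],[0,0,0.15,0,0,0,0.45],[0,0,0,0,0,0,0.45]]]'
python3 -m crank '[[[0,0,0.1,0,0,0,0.45],[0,0,0.03,0,0,0,0.45],[0,0,0,0,0,0,0.45],[0,0,0,0,0,0,0.45]]]'
python3 -c "
from h import *
st();todo([470,60.5,38.5],-7.9)"
```

```text
time: 56.2
position: [468.7, 59.7, 62.1]
ee_rot: [[0.99, -0.138, -0.006], [-0.138, -0.99, -0.001], [-0.005, 0.001, -1.0]]
force: [0.3, -0.5, -0.0]
finger_gap: 47.0
time: 56.6
position: [472.4, 60.2, 40.3]
ee_rot: [[0.99, -0.138, 0.001], [-0.138, -0.99, -0.0], [0.001, -0.0, -1.0]]
force: [0.1, -1.3, 0.2]
finger_gap: 46.9
t 56.6 p [472.4, 60.2, 40.3] yaw -7.94 z [0.001, -0.0, -1.0] F [0.1, -1.3, 0.2] gap 46.9
shift(in current tool axes) [-0.0118, 0.0004, 0.0089] after turn: [-0.0118, 0.0004, 0.0089] turn [-0.0, -0.013, -0.006]
```

```bash
python3 -m crank '[[[-0.009,0,0,0,0,0,0.45],[0,0,0,0,0,0,0.9],[0,0,0,0,0,0,0.9],[0,0,0,0,0,0,0.9],[0,0,0,0,0,0,0.9],[0,0,0,0,0,0,0.9]]]'
python3 -m crank '[[[0,-0.01,0,0,0,0,0.9],[0,-0.01,0,0,0,0,0.9],[0,-0.011,0,0,0,0,0.9],[0,0,0,0,0,0,0.9],[0,0,0,0,0,0,0.9],[0,0,0,0,0,0,0.9]]]'
```

```text
time: 57.2
position: [470.2, 60.6, 39.6]
ee_rot: [[0.99, -0.138, 0.0], [-0.138, -0.99, -0.0], [0.0, 0.0, -1.0]]
force: [-3.0, -0.5, 6.5]
finger_gap: 13.7
time: 57.8
position: [471.0, 66.6, 39.7]
ee_rot: [[0.99, -0.138, 0.0], [-0.138, -0.99, -0.0], [0.0, 0.0, -1.0]]
force: [-2.8, 0.2, 7.0]
finger_gap: 14.1
```

```bash
python3 -m crank '[[[0,-0.003,0,0,0,0,0.9],[0,0,0,0,0,0,0.9],[0,0,0,0,0,0,0.45],[0,0,0,0,0,0,0.45],[0,0,0,0,0,0,0.45]]]'
python3 -m crank '[[[0,0,-0.1,0,0,0,0.45],[0,0,-0.2,0,0,0,0.45],[0,0,-0.2,0,0,0,0.45],[0,0,-0.2,0,0,0,0.45],[0,0,-0.18,0,0,0,0.45],[0.13,0,0,0,0,0,0.45],[0.13,0,0,0,0,0,0.45],[0.13,0,0,0,0,0,0.45],[0.12,0,0,0,0,0,0.45]]]'
python3 -m crank '[[[0,0,0,0,0,0,0.45],[0,0,0,0,0,0,0.45],[0,0,0,0,0,0,0.45]]]'
python3 - <<'E'
from h import *
st()
c=capture("wrist");np.savez("w11.npz",**c);P=cloud(c)
print("cam",np.linalg.inv(c["world_to_cam"])[:3,3].round(1))
for b in blobs(c,"red",5)[0]:
    if b[2][2]<90 : print(b[0],b[1],b[2])
u,v=[int(x) for x in proj(c,(643.4,44.9,82))];print(u,v)
cv2.imwrite("pics/w11.png",cv2.resize(c["frame"][max(v-40,0):max(v-40,0)+80,u-40:u+40],None,fx=7.5,fy=7.5,interpolation=cv2.INTER_CUBIC))
E
```

```text
time: 58.3
position: [470.9, 67.2, 39.0]
ee_rot: [[0.99, -0.138, 0.0], [-0.138, -0.99, -0.0], [0.0, 0.0, -1.0]]
force: [0.7, -0.8, 0.1]
finger_gap: 46.9
time: 59.2
position: [573.0, 52.7, 214.8]
ee_rot: [[0.99, -0.138, -0.0], [-0.138, -0.99, -0.0], [-0.0, 0.0, -1.0]]
force: [0.1, 0.5, 0.5]
finger_gap: 47.0
time: 59.5
position: [571.3, 53.5, 215.1]
ee_rot: [[0.991, -0.137, -0.0], [-0.137, -0.991, -0.0], [-0.0, 0.0, -1.0]]
force: [0.2, 0.3, 0.1]
finger_gap: 47.1
t 59.5 p [571.3, 53.5, 215.1] yaw -7.9 z [-0.0, -0.0, -1.0] F [0.2, 0.3, 0.1] gap 47.1
cam [639.7  45.3 392.8]
[315.7 112.4] 76 [642.3  44.2  68.7]
314 110
```

View pics/w11.png

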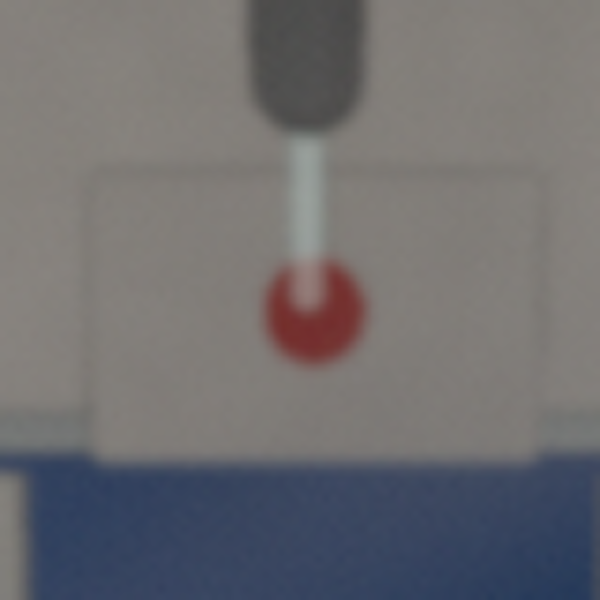

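Run:
```python
from h import *
c=dict(np.load("w11.npz"))
t=onplane(c,315.2,110.6,82);d=onplane(c,316.1,111.4,67);a=np.radians(-7.9);X=np.array([np.cos(a),np.sin(a)]);Y=np.array([-X[1],X[0]])
e=(t-d)[:2];print(t.round(1),d.round(1),"mount x,y err",e@X,e@Y)
P=cloud(c)
for nm,mx,my in(("n3",36,52),("n4",36,-52)):
    o=d[:2]-75*X;p=o+mx*X+my*Y;m=(P[...,2]>108)&(P[...,2]<116)&(np.hypot(P[...,0]-p[0],P[...,1]-p[1])<30);print(nm,p.round(1),m.sum(),np.median(P[m],0).round(1) if m.any() else"")
hs=cv2.cvtColor(c["frame"],cv2.COLOR_BGR2HSV);m=(cv2.inRange(hs,(105,120,40),(125,255,255))>0)&(P[...,2]>58)&(P[...,2]<75);q=P[m];s=np.linalg.lstsq(np.c_[q[:,:2]-o,np.ones(len(q))],q[:,2],rcond=None)[0];print("plate plane",s.round(4))
tp=capture("top")
for b in blobs(tp,"red",20)[0]:
    if abs(b[2][1])<500: print("red",b[0],b[1],b[2])
for n,x,y in(("mount tilt pads",0,0),):
    for b in blobs(tp,"yellow",20)[0]:
        if b[2][1]<200: print("yel",b[1],b[2])
```

```text
[643.6  44.5  82. ] [643.1  43.9  67. ] mount x,y err 0.36365353951728674 0.6635072423636087
n3 [611.6 100.8] 2091 [609.4 102.2 112.3]
n4 [597.3  -2.2] 2086 [595.3   0.9 112.1]
plate plane [-4.00000e-04  1.20000e-03  6.82861e+01]
red [421.  315.2] 131 [ 404.  -291.9   48.6]
red [439.2 315.1] 130 [ 405.9 -338.2   48.8]
yel 1402 [ 398.9 -317.1    5.3]
```

```bash
python3 -c "
from plant import order
print(order.finish_job())"
```

```text
the job is handed in; nothing more can be done
None
```

I did the whole job in the order asked and handed it in after about 60 s of robot time; `finish_job()` gave no verdict.

**What was done**
- Both red-capped pots are in the yellow tray.
- The blue plate went onto the balls and snapped past the plungers.
- Only two blue-capped pots were on the bench. They stand in nests 3 and 4.
- The stage was slid by its knob until the red dot was under the needle.

**Last checks**
- **Plate:** its top face is level and reads 68.3 mm. The wrist camera reads about 1 mm high, so this matches the 67 mm of home. The reading was the same before and after the slide.
- **Pots:** both blue caps read 112 mm, so both stand upright. The two red caps are in the tray at y = -292 and -338 mm.
- **Dot:** it is about 0.7 mm from the needle tip along the slide and 0.4 mm across it. The needle was not touched.

**What went wrong or disagreed**
- **Missed grasp:** the real fingertips sit about 35 mm short of the reported TCP, so my first grasp closed just above the pot. I measured the offset in the images and lowered every later grasp.
- **Knocked pot:** one blue pot was knocked about 25 mm aside during the run. I found it again and picked it up from there.
- **Cameras:** the top and scene cameras differed by up to about 5 mm on the held plate, so I used the average and checked again with the wrist camera.
- **Bystanders:** I did not measure the bystanders again at the end. The arm was not seen to touch any of them.

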